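Make up the second strap clamp on the T-slot plate

ROBOT

A 6-joint arm with a two-finger parallel gripper is mounted at the origin on the work surface. World frame = base frame: x ahead of the robot, y to its left, z up, the work surface at z = 0. Lengths are in m, angles in rad, forces in N, time in s.
With the tool pointing down it reaches from about 0.3 to 0.825 m from the base axis. Payload 5.4 kg.
Tool frame: the origin (TCP) lies at the very end of the fingers, on their centre line; the grasp point (between the pads) lies behind it (env.grip_depth is the z of the grasp point in the tool frame, in m); z points along the fingers, x is the direction in which the jaws open and shut, and the axes are right-handed (so a half turn about z gives the same grasp; the last joint's range is limited). The gripper opens to 92 mm and grips with 3 to 60 N. Pads are 20 mm wide; open, the fingers measure 128 mm over their backs; the gripper's body (75 mm by 189 mm) begins 69 mm behind the grasp point.
Start: joints at [-1.311, 0.158, 1.597, -0, 1.386, -0.21], TCP at [0.26, -0.513, 0.215] pointing down, gripper open.
Joint ranges: [-2.91, 2.91], [-0.94, 2.29], [0.18, 2.7], [-1.29, 4.43], [0.17, 2.64], [-3, 3]. Speed limits (rad/s): [2.57, 2.57, 3.14, 3.14, 3.14, 3.14].

INTERFACE

Orientations are given as a rotation vector (axis times angle).
In Python, from cell import status, get_image, env, look_for, outline_of gives the robot as it stands.
- The arm moves only by the tool servo_tool, never from a script. Its argument "moves" is a list of rows, each an object of numbers: "x", "y", "z": the shift along the world's x, y, z in cm; "roll": the turn about the world's z in rad. A call has 1 to 5 rows; each row is the pose to reach, as a shift and turn from the pose commanded when the call began; what a row does not reach only later rows make up. A row lasts 1/10 s, in which the tool goes at most 50 mm and 8.59 degrees, less where a joint would pass 70% of its speed; a pose out of reach is approached as far as the arm can. A call with a gripper value outside its range is refused whole. "jaw" is the opening, from -1 (shut) to 1 (fully open), set as the call begins (left out, the last holds). The fingers move at their own pace and stop on an object; "grip_force" is the grip in N (left out, the last holds). Time passes only in rows, so rows that repeat a pose let the fingers close. It gives the time, the measured TCP pose, the force and the opening at its end, in the units of the state.
- status.state(): the state, without advancing time (a new reading comes with each control period).
- get_image(name): name is "side" or "top"; returns a dict with "pixels" (480x640x3 uint8, blue, green, red), "fx", "fy", "cx", "cy" (pixels), "extrinsics" (4x4, takes a point from world to camera coordinates). Camera axes: x right, y up, looking along -z (the intrinsics and any distortion apply to the point x, -y, -z); pixel columns grow to the right and rows downward; lengths in m; the calibration is good to about 2 mm. A picture is of the moment at which its call begins. There is no depth.
- env.sign_off(): hands the job in, once; it reports no verdict.
Trained networks look in a picture, given as the dict that the camera call returned (one of the last four; its "shot" number tells which), for a name from the list of things; names that differ only in an ending like _2 or _b are one class to them, and where a whole thing is asked for, a point or a joint stands for the part that bears it (a point fixed in the world has none). Each returns a list of dicts, best first, with "confidence" (0 to 1); they miss things now and then, are a little off and sometimes report something else, mostly with a low value. They report only what shows in the picture. A call takes as long as a camera call. They do not tell look-alikes from the thing itself.
- look_for(query, picture): "location" ([column, row] in pixels, amid what is visible of it).
- outline_of(query, picture): "pixels" (480x640 bool, what is visible of it) and "location" ([column, row] in pixels, amid what is visible of it).
The state is a dict: "time_s": time; "joint_pos": joint angles; "qd": joint speeds; "effort": joint torques, N m; "tool_pos": TCP position; "tool_rot": TCP orientation; "wrist_force": force on the tool from outside, world axes, zero at the start; "moment": the same for the moment, N m; "finger_gap": finger opening in m.
Only numpy, scipy, OpenCV 4.12 (cv2) and the standard library are available. Lean on these libraries where they do the work, as an engineer would, in place of code of your own. Each camera call takes 0.05 s, during which the arm holds its last target.

TASK

Make up the missing strap clamp on the bare stud, like the tightened one beside it on the same bar: stand the heel block that is as tall as the bar square on the plate on the side of the stud away from the bar, lay the strap over the stud so that it lies level with its bevelled nose on the bar and its tail on that block, then slip the dished seat over the stud onto the strap, and last the brass ball washer, nested in the dish. Set the strap down gently on the bar rather than letting it drop, and leave the low block lying where it is; the nut is run down later.

Things in the scene. Friction and masses are not known exactly. Their poses are not given: they have to be found in the camera images.
- plate: fixed grey steel T-slot clamping plate lying on the bench, 220 (its x) x 300 (its y) x 40 mm high, with three T-slots (18 mm wide at the top) running along its y. Origin: centre of its underside; its top is 40 mm above that. Lies at another place and turned up to about 10 degrees either way at each start
- bar: fixed bright aluminium bar with four bolt holes, 60 (x) x 250 (y) x 32 mm high, lying on the plate along the plate's y; the workpiece to be clamped. Origin: centre of its underside, on the plate's top. Axes parallel to the plate's; its clamped edge is at its x = -30 mm, 24 to 31 mm from the stud's axis
- stud: the bare upright threaded stud, 16 mm across, fixed in the plate's middle slot, 90 mm high above the plate, the last 10 mm tapering to 8 mm across. Origin: on its axis at the plate's top. Axes parallel to the plate's: x points from the stud to the bar, so the heel block belongs on its -x side. It has one of two stations, 100 to 140 mm apart along y; the finished clamp has the other
- done_clamp: the finished, tightened clamp at the other station (fixed): the same stud, heel block, strap, seat and ball washer plus a collar nut, 90 mm high, 44 mm wide. Origin: on its stud's axis at the plate's top, axes as the plate's. In it the heel block's centre is at x = -54 mm and the strap's centre at x = -14 mm
- heel_block: loose black steel block, 36 (x) x 44 (y) x 32 mm high, as tall as the bar, small hole mark on top, 0.4 kg. Origin: centre of its underside; starts upright on the bench
- low_block: loose bright aluminium block, 40 x 40 mm and only 22 mm high: too low for this bar, not used. Origin: centre of its underside
- strap: loose black steel clamping strap, 120 (x) x 44 (y) x 16 mm thick, 0.55 kg, with a 20 mm wide slot through it from x = -18 to +40 mm. Its nose (+x end, x = 44 to 60 mm) slopes down on top to 9 mm and is bright; the tail (-x end, -60 to -18 mm) is solid. Origin: centre of its underside. Starts flat, right way up, the nose pointing away from the robot (+x) within 30 degrees
- cone_seat: loose black steel ring (dished seat), 46 mm outside, 19.4 mm hole, 12 mm high, with a dish 30 mm across and 4 mm deep in its upper face. Origin: centre of its underside; lies dish up
- ball_washer: loose brass-coloured ring (ball washer), 36 mm outside, 18.4 mm hole, 12 mm high overall: below, a rounded collar 24 mm across and 4 mm high, above it the 36 mm rim, 8 mm high. Origin: centre of the collar's underside; lies collar down. Nested, its rim rests on the seat and its collar sits in the dish, so its origin is 8 mm above the seat's
Things that resemble listed ones, but are neither listed nor needed, are in the scene too. Of the things that look like the cone_seat, take the one that is nearest to the robot's base at the start. There is more than one size of the strap; the one meant has the size given above.

How it is judged:
On the way, in this order (a step that is already met when the one before it is completed fails the run):
1. the heel block stands released on the plate behind the bare stud (x of heel_block in the frame of stud between -0.076 and -0.034 m and y of heel_block in the frame of stud between -0.013 and 0.013 m and z of heel_block in the frame of stud between -0.003 and 0.003 m and angle between the x axis of heel_block and the x axis of stud, either way round below 0.3 rad and angle between heel_block's own z axis and vertical below 0.05 rad and contact force between the fingers and heel_block below 0.5 N and linear speed of heel_block below 0.02 m/s), for 0.2 s.
2. the strap lies level over the stud, released, nose on the bar and tail on the heel block (x of heel_block in the frame of stud between -0.076 and -0.034 m and y of heel_block in the frame of stud between -0.013 and 0.013 m and z of heel_block in the frame of stud between -0.003 and 0.003 m and angle between the x axis of heel_block and the x axis of stud, either way round below 0.3 rad and angle between heel_block's own z axis and vertical below 0.05 rad and z of strap in the frame of stud between 0.0295 and 0.0345 m and angle between strap's own z axis and vertical below 0.035 rad and x of stud in the frame of strap between -0.012 and 0.034 m and y of stud in the frame of strap between -0.005 and 0.005 m and x of strap in the frame of bar between -0.085 and -0.04 m and angle between the x axis of strap and the x axis of stud, either way round below 0.25 rad and x of heel_block in the frame of strap between -0.062 and -0.018 m and y of heel_block in the frame of strap between -0.016 and 0.016 m and contact force between the fingers and strap below 0.5 N and linear speed of strap below 0.02 m/s), for 0.2 s.
3. the dished seat lies on the strap around the stud, released (x of heel_block in the frame of stud between -0.076 and -0.034 m and y of heel_block in the frame of stud between -0.013 and 0.013 m and z of heel_block in the frame of stud between -0.003 and 0.003 m and angle between the x axis of heel_block and the x axis of stud, either way round below 0.3 rad and angle between heel_block's own z axis and vertical below 0.05 rad and z of strap in the frame of stud between 0.0295 and 0.0345 m and angle between strap's own z axis and vertical below 0.035 rad and x of stud in the frame of strap between -0.012 and 0.034 m and y of stud in the frame of strap between -0.005 and 0.005 m and x of strap in the frame of bar between -0.085 and -0.04 m and angle between the x axis of strap and the x axis of stud, either way round below 0.25 rad and x of heel_block in the frame of strap between -0.062 and -0.018 m and y of heel_block in the frame of strap between -0.016 and 0.016 m and horizontal distance between cone_seat and stud below 0.005 m and angle between cone_seat's own z axis and vertical below 0.06 rad and z of cone_seat in the frame of stud between 0.045 and 0.051 m and contact force between the fingers and cone_seat below 0.5 N and linear speed of cone_seat below 0.02 m/s), for 0.2 s.
4. the ball washer is nested in the seat's dish, released (x of heel_block in the frame of stud between -0.076 and -0.034 m and y of heel_block in the frame of stud between -0.013 and 0.013 m and z of heel_block in the frame of stud between -0.003 and 0.003 m and angle between the x axis of heel_block and the x axis of stud, either way round below 0.3 rad and angle between heel_block's own z axis and vertical below 0.05 rad and z of strap in the frame of stud between 0.0295 and 0.0345 m and angle between strap's own z axis and vertical below 0.035 rad and x of stud in the frame of strap between -0.012 and 0.034 m and y of stud in the frame of strap between -0.005 and 0.005 m and x of strap in the frame of bar between -0.085 and -0.04 m and angle between the x axis of strap and the x axis of stud, either way round below 0.25 rad and x of heel_block in the frame of strap between -0.062 and -0.018 m and y of heel_block in the frame of strap between -0.016 and 0.016 m and horizontal distance between each of cone_seat, ball_washer and stud below 0.005 m and angle between cone_seat's own z axis and vertical below 0.06 rad and z of cone_seat in the frame of stud between 0.045 and 0.051 m and angle between ball_washer's own z axis and vertical below 0.08 rad and z of ball_washer in the frame of cone_seat between 0.006 and 0.01 m and z of ball_washer in the frame of stud between 0.052 and 0.06 m and contact force between the fingers and ball_washer below 0.5 N and linear speed of ball_washer below 0.02 m/s), for 0.2 s.
At the end, for the whole second after the job is handed in: Heel block upright on the plate, 34-76 mm behind the stud, 13 mm sideways, 0.3 rad; strap level (0.035 rad) over the stud at 32 +/- 2.5 mm, nose 5 mm or more on the bar, tail on the block; seat flat on it, ball washer nested (8 +/- 2 mm up), both within 5 mm of the stud axis; all released, at rest (x of heel_block in the frame of stud between -0.076 and -0.034 m and y of heel_block in the frame of stud between -0.013 and 0.013 m and z of heel_block in the frame of stud between -0.003 and 0.003 m and angle between the x axis of heel_block and the x axis of stud, either way round below 0.3 rad and angle between heel_block's own z axis and vertical below 0.05 rad and z of strap in the frame of stud between 0.0295 and 0.0345 m and angle between strap's own z axis and vertical below 0.035 rad and x of stud in the frame of strap between -0.012 and 0.034 m and y of stud in the frame of strap between -0.005 and 0.005 m and x of strap in the frame of bar between -0.085 and -0.04 m and angle between the x axis of strap and the x axis of stud, either way round below 0.25 rad and x of heel_block in the frame of strap between -0.062 and -0.018 m and y of heel_block in the frame of strap between -0.016 and 0.016 m and horizontal distance between each of cone_seat, ball_washer and stud below 0.005 m and angle between cone_seat's own z axis and vertical below 0.06 rad and z of cone_seat in the frame of stud between 0.045 and 0.051 m and angle between ball_washer's own z axis and vertical below 0.08 rad and z of ball_washer in the frame of cone_seat between 0.006 and 0.01 m and z of ball_washer in the frame of stud between 0.052 and 0.06 m and linear speed of each of heel_block, strap, cone_seat, ball_washer below 0.01 m/s and angular speed of each of heel_block, strap, cone_seat, ball_washer below 0.1 rad/s); the robot touches nothing.
It fails at once if the low block is shifted by more than 30 mm (distance of low_block from where it was at the start of the episode above 0.03 m).
It fails at once if the strap is let fall: faster than 0.4 m/s while not held (linear speed of strap above 0.4 m/s and contact force between the fingers and strap below 1 N).
It fails at once if the strap is driven down on the bar with more than 60 N (contact force between strap and bar above 60 N).
It also fails if it takes over 96 s, if anything falls off the work surface, if the arm or the gripper's body presses on something with over 40 N, if the wrist force passes 120 N, or if a joint passes its speed limit or range.

## Working session

There is one attempt and no reset: what is moved stays moved. The work goes in short steps, Python scripts to look and compute and a tool call to move; the robot and the scene stay as the last step left them, time stands still between calls to the robot, and variables do not carry over. Pictures are saved under pics/ and viewed, and the job is handed in when it is done.

Besides the shell and the picture viewer there is one more tool, called after "Request:" by a JSON object that holds its "op" and its "data", one argument or row to a line. servo_tool: Moves the arm, as the interface text tells. Its arguments: {"type":"object","properties":{"moves":{"type":"array"},"jaw":{"type":"number"},"grip_force":{"type":"number"}},"required":["moves"]}

```bash
ls; mkdir -p pics
python3 - <<'E'
from cell import status,get_image,env
import cv2
print(status.state(), env.grip_depth)
for n in("side","top"):
    p=get_image(n); cv2.imwrite(f"pics/{n}0.png",p["pixels"]); print(n,p["fx"],p["fy"],p["cx"],p["cy"],p["extrinsics"],[k for k in p])
E
```

```text
pics
{'time_s': 0.0, 'joint_pos': array([-1.31111370e+00,  1.59046708e-01,  1.59821876e+00,  8.23747416e-06,
        1.38617816e+00, -2.10128528e-01]), 'qd': array([ 0.00128823, -0.00075509,  0.0013266 , -0.00104058,  0.00093453,
       -0.00037153]), 'effort': array([-1.29411592e-04, -3.85582888e+01, -3.22107124e+01,  7.00428151e-02,
        3.80728568e-02, -1.37916836e-04]), 'tool_pos': array([ 0.2601199 , -0.51210774,  0.21362698]), 'tool_rot': array([-2.67638125e+00,  1.64272056e+00,  2.09659571e-03]), 'wrist_force': array([-0.47033795, -0.84244648, -0.22435404]), 'moment': array([ 0.03220499, -0.01938119,  0.03397413]), 'finger_gap': 0.0919296188925873} -0.0187
side 447.4938501406421 447.4938501406421 323.08238801863274 237.93210835146246 [[ 0.99957049 -0.02634619  0.01283391 -0.49527375]
 [ 0.0096328   0.7089734   0.70516943 -0.03888754]
 [-0.02767743 -0.70474293  0.70892268 -0.94446092]
 [ 0.          0.          0.          1.        ]] ['pixels', 'fx', 'fy', 'cx', 'cy', 'extrinsics', 'shot']
top 491.4162018055404 491.4162018055404 329.98078608383895 239.42742805615208 [[ 0.01356182 -0.99985303  0.01048823 -0.01572295]
 [ 0.98869396  0.01497551  0.1491978  -0.51713815]
 [-0.14933294  0.00834626  0.98875174 -1.28570028]
 [ 0.          0.          0.          1.        ]] ['pixels', 'fx', 'fy', 'cx', 'cy', 'extrinsics', 'shot']
```

View pics/side0.png

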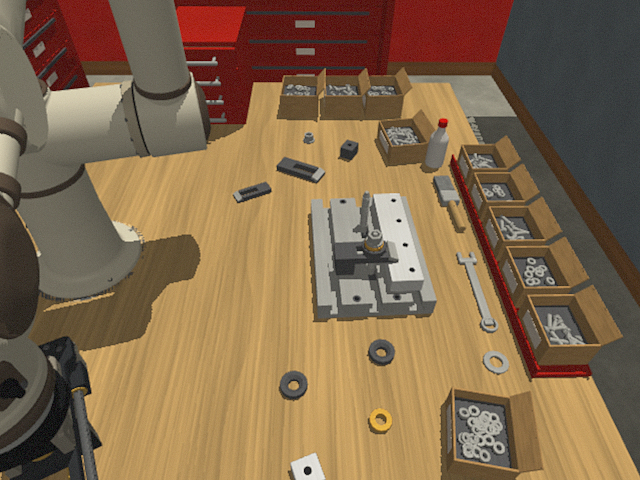

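View pics/top0.png

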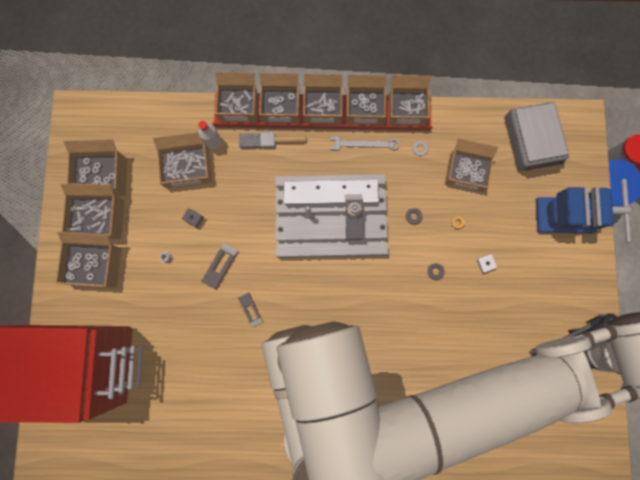

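```bash
cat > h.py <<'E'
import numpy as np,cv2
from scipy.optimize import minimize
from cell import status,get_image,env,look_for,outline_of
def proj(p,P):
    P=np.atleast_2d(P);E=np.array(p["extrinsics"]);c=P@E[:3,:3].T+E[:3,3]
    return np.c_[p["fx"]*c[:,0]/-c[:,2]+p["cx"], p["fy"]*-c[:,1]/-c[:,2]+p["cy"]]
def back(p,uv,z):
    E=np.array(p["extrinsics"]);R=E[:3,:3];o=-R.T@E[:3,3]
    d=R.T@np.array([(uv[0]-p["cx"])/p["fx"],-(uv[1]-p["cy"])/p["fy"],-1.])
    return o+d*(z-o[2])/d[2]
def box(lx,ly,h,z0=0):
    return np.array([[a*lx/2,b*ly/2,c] for a in(-1,1) for b in(-1,1) for c in(z0,z0+h)])
def cyl(d,z0,z1,n=24):
    t=np.arange(n)*2*np.pi/n
    return np.vstack([np.c_[d/2*np.cos(t),d/2*np.sin(t),0*t+z] for z in(z0,z1)])
M={"plate":box(.22,.30,.04),"bar":box(.06,.25,.032),"heel_block":box(.036,.044,.032),"low_block":box(.04,.04,.022),
"strap":np.array([[x,y,z] for y in(-.022,.022) for x,z in((-.06,0),(-.06,.016),(.044,.016),(.06,.009),(.06,0))]),
"cone_seat":cyl(.046,0,.012),"ball_washer":np.vstack([cyl(.024,0,.004),cyl(.036,.004,.012)]),
"stud":np.vstack([cyl(.016,0,.08),cyl(.008,.09,.0901)])}
def place(name,x,y,z,a):
    c,s=np.cos(a),np.sin(a);return M[name]@np.array([[c,s,0],[-s,c,0],[0,0,1]])+[x,y,z]
def ras(pts,S,off):
    m=np.zeros((480*1,640*1),np.uint8)
    return m
def hullmask(mask):
    c,_=cv2.findContours(mask.astype(np.uint8),cv2.RETR_EXTERNAL,cv2.CHAIN_APPROX_NONE)
    return cv2.convexHull(np.vstack(c))
def fit(name,views,x0,z,yaw=True,hull=True):
    """views: list of (pic,mask). IoU-ish fit with supersampling on crop"""
    S=8;tg=[]
    for p,m in views:
        ys,xs=np.nonzero(m);x1,x2,y1,y2=max(xs.min()-10,0),xs.max()+11,max(ys.min()-10,0),ys.max()+11
        c=m[y1:y2,x1:x2].astype(np.uint8)
        if hull:
            h=np.zeros_like(c);cv2.fillConvexPoly(h,hullmask(c),1);c=h
        tg.append((p,x1,y1,c.astype(float)))
    def cost(v):
        t=0
        for p,x1,y1,c in tg:
            q=place(name,v[0],v[1],z,v[2] if yaw else 0)
            uv=(proj(p,q)-[x1,y1]+.5)*S-.5
            r=np.zeros((c.shape[0]*S,c.shape[1]*S),np.uint8)
            cv2.fillConvexPoly(r,cv2.convexHull(np.round(uv*16).astype(np.int32)),1,shift=4)
            r=cv2.resize(r.astype(np.float32),(c.shape[1],c.shape[0]),interpolation=cv2.INTER_AREA)
            t+=np.abs(r-c).sum()/c.sum()
        return t/len(tg)
    x0=np.array(x0,float)
    best=None
    for k in range(3):
        st=x0 if best is None else best.x
        sim=np.vstack([st]+[st+d for d in np.diag([.006,.006,.12][:len(x0)])/(1+k)])
        r=minimize(cost,st,method="Nelder-Mead",options=dict(initial_simplex=sim,xatol=1e-5,fatol=1e-5))
        if best is None or r.fun<best.fun: best=r
    return best.x,best.fun
E
python3 - <<'E'
from h import *
import pickle
T={n:get_image(n) for n in("side","top")}
out={}
for n,p in T.items():
    vis=p["pixels"].copy()
    for q in ["plate","bar","stud","done_clamp","heel_block","low_block","strap","cone_seat","ball_washer"]:
        for i,o in enumerate(outline_of(q,p)):
            m=o["pixels"];out.setdefault((n,q),[]).append((m,o["confidence"],o["location"]))
            print(n,q,round(o["confidence"],2),np.round(o["location"]),m.sum())
            if o["confidence"]>.4:
                c,_=cv2.findContours(m.astype(np.uint8),0,2);cv2.drawContours(vis,c,-1,tuple(int(v) for v in np.random.randint(0,255,3)),1)
    cv2.imwrite(f"pics/{n}1.png",vis)
pickle.dump((T,out),open("s.pkl","wb"))
E
```

```text
side plate 0.93 [352. 278.] 7990
side bar 0.72 [398. 241.] 2768
side stud 0.79 [365. 213.] 335
side done_clamp 0.84 [368. 253.] 1915
side heel_block 0.53 [348. 147.] 277
side low_block 0.88 [307. 466.] 729
side strap 0.62 [304. 168.] 751
side cone_seat 0.96 [382. 348.] 445
side cone_seat 0.78 [294. 378.] 541
side cone_seat 0.39 [366. 252.] 2005
side ball_washer 0.8 [384. 418.] 380
side ball_washer 0.21 [347. 150.] 263
top plate 0.68 [328. 224.] 6254
top plate 0.24 [352. 216.] 855
top bar 0.6 [326. 195.] 2120
top done_clamp 0.9 [354. 218.] 780
top done_clamp 0.65 [327. 225.] 6026
top heel_block 0.66 [192. 217.] 248
top heel_block 0.36 [458. 221.] 102
top heel_block 0.24 [431. 271.] 182
top low_block 0.5 [483. 265.] 238
top strap 0.95 [215. 267.] 685
top strap 0.63 [252. 308.] 342
top strap 0.5 [327. 225.] 5778
top cone_seat 0.75 [416. 214.] 194
top cone_seat 0.46 [438. 274.] 216
top ball_washer 0.43 [458. 222.] 53
```

Run:
```python
import cv2,numpy as np
a=cv2.imread("pics/side1.png");b=cv2.imread("pics/top1.png")
cv2.imwrite("pics/s1z.png",cv2.resize(a[120:480,220:520],None,fx=1.66,fy=1.66,interpolation=cv2.INTER_CUBIC))
cv2.imwrite("pics/t1z.png",cv2.resize(b[160:340,170:510],None,fx=2.3,fy=2.3,interpolation=cv2.INTER_CUBIC))
```

```text
(no output)
```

View pics/s1z.png

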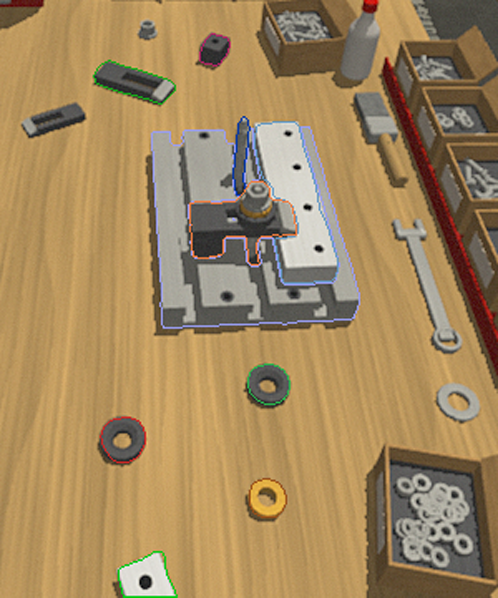

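View pics/t1z.png

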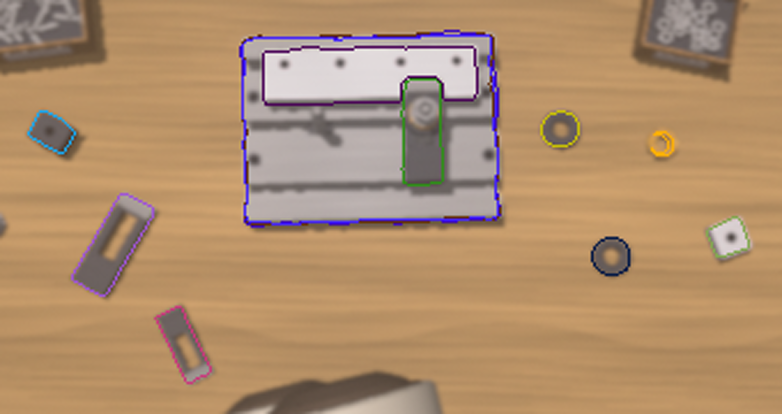

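Run:
```python
from h import *
import pickle
T,out=pickle.load(open("s.pkl","rb"))
def go(name,z,sel,yaw=True,a0=0.,zl=None):
    V={n:(T[n],out[(n,name)][i][0]) for n,i in sel.items()}
    for vs in [[n] for n in V]+([list(V)] if len(V)>1 else []):
        n=vs[0];ys,xs=np.nonzero(V[n][1]);b=back(T[n],(xs.mean(),ys.mean()),z+(zl or .01))
        x,f=fit(name,[V[n] for n in vs],[b[0],b[1],a0] if yaw else b[:2],z,yaw)
        print(name,vs,np.round(x,4),round(f,3))
go("plate",0,{"side":0,"top":0})
go("bar",.04,{"side":0,"top":0})
go("stud",.04,{"side":0},False,zl=.045)
go("heel_block",0,{"side":0,"top":0})
go("heel_block",0,{"side":0,"top":0},a0=.8)
go("low_block",0,{"top":0})
go("strap",0,{"side":0,"top":0},a0=-.5)
go("cone_seat",0,{"side":1,"top":1},False)
go("cone_seat",0,{"side":0,"top":0},False)
go("ball_washer",0,{"side":0,"top":0},False)
```

```text
plate ['side'] [ 0.5855 -0.0104  0.0361] 0.022
plate ['top'] [ 0.585  -0.0091  0.0417] 0.039
plate ['side', 'top'] [ 0.5855 -0.01    0.0381] 0.031
bar ['side'] [ 0.642  -0.008   0.0335] 0.029
bar ['top'] [ 0.6431 -0.0075  0.0364] 0.035
bar ['side', 'top'] [ 0.6424 -0.0076  0.0341] 0.036
stud ['side'] [0.5815 0.0349] 0.305
heel_block ['side'] [0.5745 0.3679 0.146 ] 0.238
heel_block ['top'] [ 0.5771  0.3718 -0.5192] 0.105
heel_block ['side', 'top'] [ 0.5762  0.3707 -0.4789] 0.132
heel_block ['side'] [0.5748 0.3672 1.3328] 0.185
heel_block ['top'] [0.5774 0.3721 0.9426] 0.269
heel_block ['side', 'top'] [0.5758 0.3709 1.294 ] 0.261
low_block ['top'] [ 0.4626 -0.4374  0.3854] 0.096
strap ['side'] [ 0.4443  0.293  -0.5054] 0.09
strap ['top'] [ 0.4455  0.2936 -0.4772] 0.076
strap ['side', 'top'] [ 0.445   0.293  -0.4944] 0.087
cone_seat ['side'] [ 0.439  -0.2985] 0.075
cone_seat ['top'] [ 0.4389 -0.2986] 0.065
cone_seat ['side', 'top'] [ 0.439  -0.2986] 0.07
cone_seat ['side'] [ 0.592  -0.2388] 0.094
cone_seat ['top'] [ 0.5925 -0.2394] 0.065
cone_seat ['side', 'top'] [ 0.5923 -0.2394] 0.082
ball_washer ['side'] [ 0.5759 -0.3617] 0.051
ball_washer ['top'] [ 0.5756 -0.3614] 0.525
ball_washer ['side', 'top'] [ 0.576  -0.3615] 0.289
```

Run:
```python
from h import *
import pickle
T,out=pickle.load(open("s.pkl","rb"))
def ov(n,items,x1,x2,y1,y2,S,fn):
    p=T[n];im=cv2.resize(p["pixels"][y1:y2,x1:x2],None,fx=S,fy=S,interpolation=cv2.INTER_CUBIC)
    for name,x,y,z,a in items:
        uv=(proj(p,place(name,x,y,z,a))-[x1,y1]+.5)*S-.5
        cv2.polylines(im,[cv2.convexHull(np.round(uv).astype(np.int32))],True,(0,255,0),1)
    cv2.imwrite(fn,im)
I=[("stud",.5815,.0349,.04,0),("bar",.6424,-.0076,.04,.036),("heel_block",.5762,.3707,0,-.49)]
ov("side",I,320,440,130,260,4.5,"pics/a.png")
ov("top",I,170,410,170,260,3.3,"pics/b.png")
```

```text
(no output)
```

View pics/a.png

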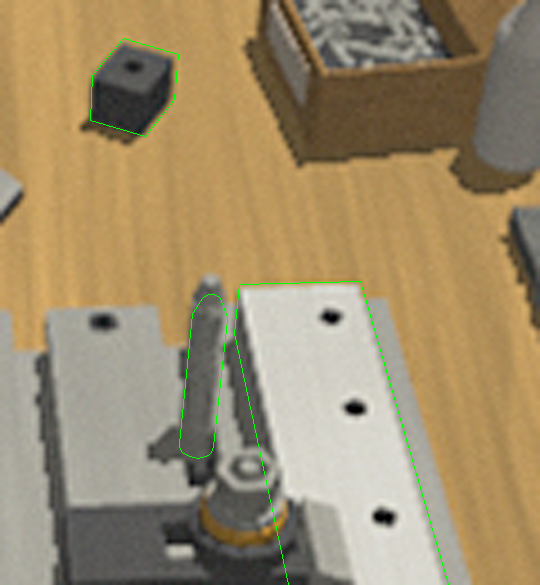

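View pics/b.png

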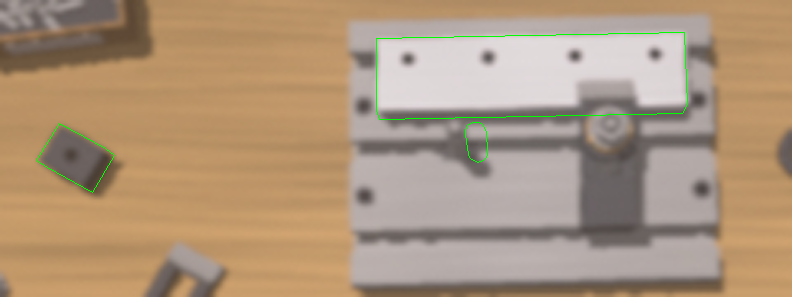

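Run:
```python
from h import *
import pickle
T,out=pickle.load(open("s.pkl","rb"))
print("tip side",back(T["side"],((210+.5)/4.5-.5+320,(280+.5)/4.5-.5+130),.13))
a=.0365
for x,y in((.5855,-.01),):
  for s in(.04,.05,.06): print(x-s*np.sin(a),y+s*np.cos(a))
# edge-ness zoom of top stud and side with candidates
def ov(n,items,x1,x2,y1,y2,S,fn):
    p=T[n];im=cv2.resize(p["pixels"][y1:y2,x1:x2],None,fx=S,fy=S,interpolation=cv2.INTER_CUBIC)
    for name,x,y,z,a in items:
        uv=(proj(p,place(name,x,y,z,a))-[x1,y1]+.5)*S-.5
        cv2.polylines(im,[cv2.convexHull(np.round(uv).astype(np.int32))],True,(0,255,0),1)
    cv2.imwrite(fn,im)
t=back(T["side"],((210+.5)/4.5-.5+320,(280+.5)/4.5-.5+130),.13)
I=[("stud",t[0],t[1],.04,0)]
ov("side",I,340,400,180,250,8,"pics/c.png")
ov("top",I,285,345,190,235,10,"pics/d.png")
```

```text
tip side [0.58228859 0.04881849 0.13      ]
0.5840403241592396 0.02997335795801874
0.5836754051990494 0.03996669744752343
0.5833104862388593 0.04996003693702811
```

View pics/c.png

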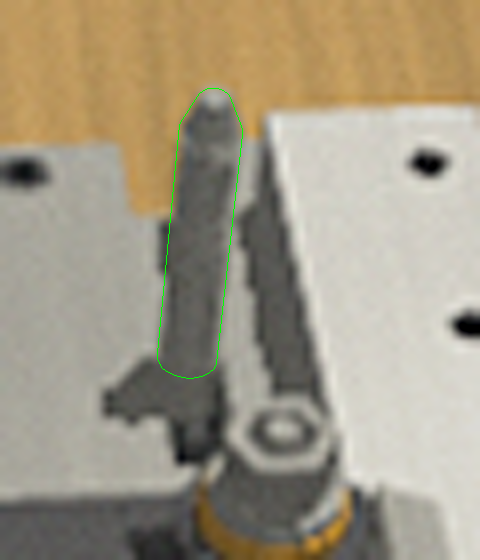

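View pics/d.png

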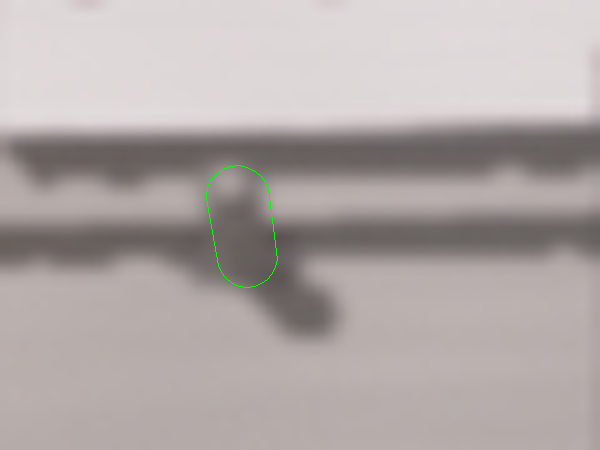

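Request:
{"op": "servo_tool", "data": {
  "moves": [
    {"x":8,"y":23,"z":2,"roll":0.6},
    {"x":8,"y":23,"z":2,"roll":0.6},
    {"x":8,"y":23,"z":2,"roll":0.6},
    {"x":8,"y":23,"z":2,"roll":0.6},
    {"x":8,"y":23,"z":2,"roll":0.6}
  ],
  "jaw": 1,
  "grip_force": 40
}}

```text
time_s: 1.6
tool_pos: [0.3406, -0.2806, 0.2349]
tool_rot: [3.045, -0.774, 0.001]
wrist_force: [0.4, 0.2, 0.0]
finger_gap: 0.0921
```

Request:
{"op": "servo_tool", "data": {
  "moves": [
    {"x":8,"y":23,"z":0,"roll":0.6},
    {"x":8,"y":23,"z":0,"roll":0.6},
    {"x":8,"y":23,"z":0,"roll":0.6},
    {"x":8,"y":23,"z":0,"roll":0.6},
    {"x":8,"y":23,"z":0,"roll":0.6}
  ]
}}

```text
time_s: 2.1
tool_pos: [0.4207, -0.0504, 0.235]
tool_rot: [3.137, 0.161, 0.002]
wrist_force: [0.8, -0.1, 0.6]
finger_gap: 0.0913
```

Request:
{"op": "servo_tool", "data": {
  "moves": [
    {"x":8,"y":23,"z":0,"roll":0.6},
    {"x":8,"y":23,"z":0,"roll":0.6},
    {"x":8,"y":23,"z":0,"roll":0.6},
    {"x":8,"y":23,"z":0,"roll":0.6},
    {"x":8,"y":23,"z":0,"roll":0.6}
  ]
}}

```text
time_s: 2.6
tool_pos: [0.5006, 0.1799, 0.2347]
tool_rot: [2.949, 1.082, 0.001]
wrist_force: [1.2, -0.4, 0.4]
finger_gap: 0.092
```

Request:
{"op": "servo_tool", "data": {
  "moves": [
    {"x":7.6,"y":19.1,"z":-8,"roll":0.363},
    {"x":7.6,"y":19.1,"z":-8,"roll":0.363},
    {"x":7.6,"y":19.1,"z":-8,"roll":0.363},
    {"x":7.6,"y":19.1,"z":-8,"roll":0.363},
    {"x":7.6,"y":19.1,"z":-8,"roll":0.363}
  ]
}}

```text
time_s: 3.1
tool_pos: [0.5754, 0.3714, 0.1514]
tool_rot: [-2.706, -1.594, 0.005]
wrist_force: [-0.2, -0.8, 0.1]
finger_gap: 0.0921
```

```bash
cat >> h.py <<'E'
def snap(n,x1,x2,y1,y2,S,fn,items=(),pts=()):
    p=get_image(n);im=cv2.resize(p["pixels"][y1:y2,x1:x2],None,fx=S,fy=S,interpolation=cv2.INTER_CUBIC)
    for name,x,y,z,a in items:
        uv=(proj(p,place(name,x,y,z,a))-[x1,y1]+.5)*S-.5
        cv2.polylines(im,[cv2.convexHull(np.round(uv).astype(np.int32))],True,(0,255,0),1)
    for q in pts:
        uv=(proj(p,q)[0]-[x1,y1]+.5)*S-.5
        cv2.circle(im,tuple(int(round(v)) for v in uv),3,(0,0,255),1)
    cv2.imwrite(fn,im);return p
def st():
    s=status.state();r=s["tool_rot"]
    from scipy.spatial.transform import Rotation as Ro
    R=Ro.from_rotvec(r).as_matrix();a=np.arctan2(R[1,0],R[0,0])
    print("t",round(s["time_s"],2),"pos",np.round(s["tool_pos"],4),"jaw",round(a,4),"gap",round(s["finger_gap"],4),"F",np.round(s["wrist_force"],1),"tilt",np.round(R[:2,2],4),"q6",round(s["joint_pos"][5],2))
    return s["tool_pos"],a
E
python3 - <<'E'
from h import *
t,a=st()
I=[("heel_block",.5765,.3712,0,-.505)]
snap("side",280,420,80,220,4.3,"pics/e.png",I,[t])
snap("top",130,270,160,280,4.3,"pics/f.png",I,[t])
E
```

```text
t 3.1 pos [0.5754 0.3714 0.1514] jaw 1.0646 gap 0.0921 F [-0.2 -0.8  0.1] tilt [-0.0031 -0.0004] q6 -0.67
```

View pics/e.png

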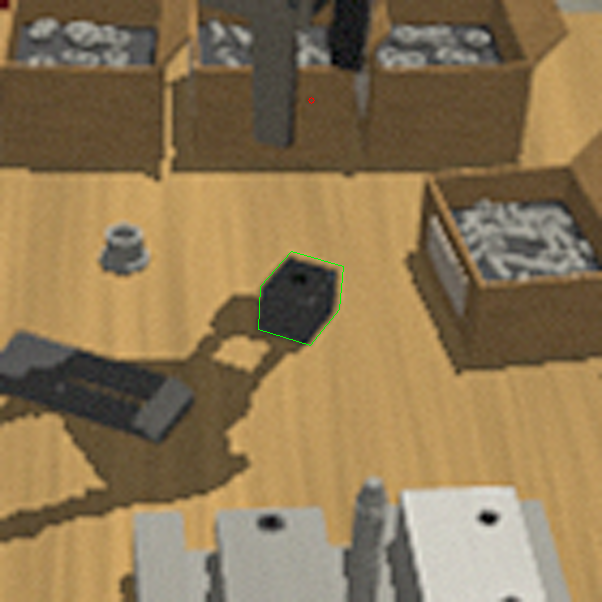

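View pics/f.png

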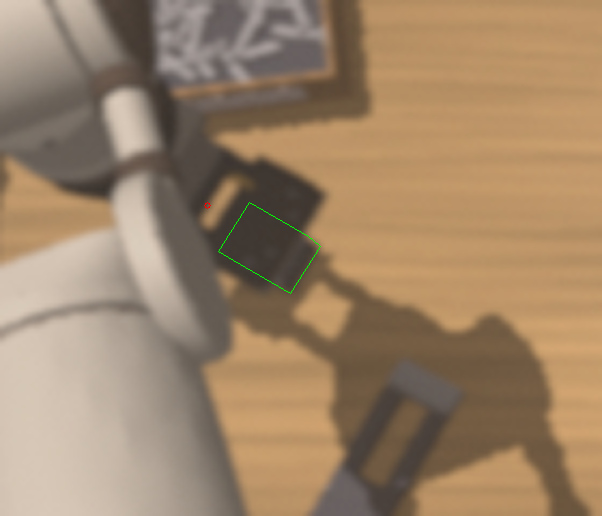

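Request:
{"op": "servo_tool", "data": {
  "moves": [
    {"x":0.1,"y":0,"z":-5},
    {"x":0.1,"y":0,"z":-10},
    {"x":0.1,"y":0,"z":-12},
    {"x":0.1,"y":0,"z":-13},
    {"x":0.1,"y":0,"z":-13}
  ]
}}

```text
validation failed for argument at $.mo...
```

Run:
```python
from h import *
t,a=st()
I=[("heel_block",.5765,.3712,0,-.505)]
snap("side",280,420,80,220,4.3,"pics/e2.png",I,[t])
```

```text
t 3.2 pos [0.5753 0.3701 0.152 ] jaw 1.0647 gap 0.092 F [-0.8 -0.7  0.7] tilt [-0.0032 -0.001 ] q6 -0.67
```

View pics/e2.png

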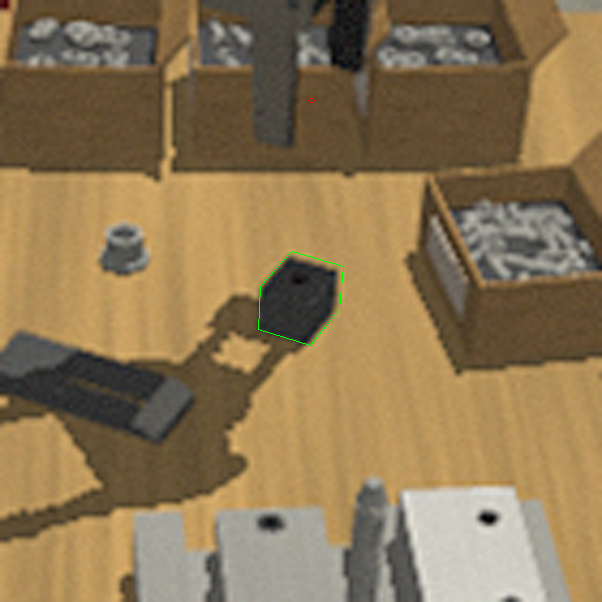

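Request:
{"op": "servo_tool", "data": {
  "moves": [
    {"x":0.1,"y":0.1,"z":-5,"roll":0},
    {"x":0.1,"y":0.1,"z":-9,"roll":0},
    {"x":0.1,"y":0.1,"z":-12,"roll":0},
    {"x":0.1,"y":0.1,"z":-13,"roll":0},
    {"x":0.1,"y":0.1,"z":-13,"roll":0}
  ]
}}

```text
time_s: 3.75
tool_pos: [0.5767, 0.368, 0.0242]
tool_rot: [-2.71, -1.589, 0.003]
wrist_force: [0.2, -0.3, -0.4]
finger_gap: 0.0919
```

Run:
```python
from h import *
t,a=st()
I=[("heel_block",.5765,.3712,0,-.505)]
snap("side",280,420,80,220,4.3,"pics/e3.png",I,[t])
```

```text
t 3.75 pos [0.5767 0.368  0.0242] jaw 1.061 gap 0.0919 F [ 0.2 -0.3 -0.4] tilt [-0.0018 -0.001 ] q6 -0.67
```

View pics/e3.png

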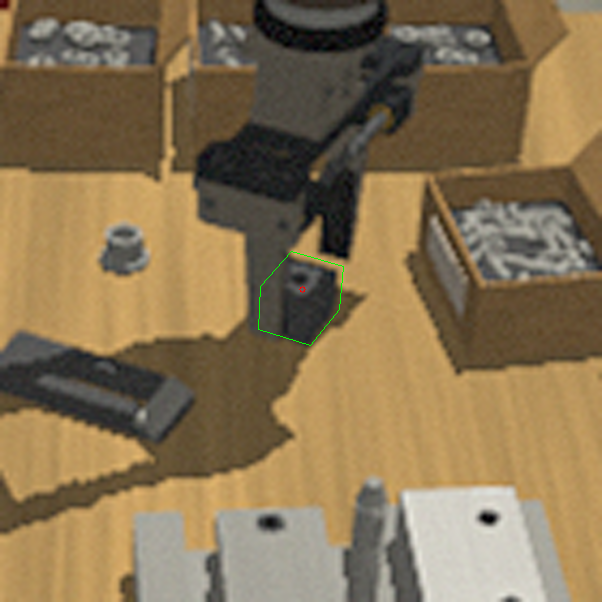

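Request:
{"op": "servo_tool", "data": {
  "moves": [
    {"x":0,"y":0.2,"z":-1,"roll":0},
    {"x":0,"y":0.2,"z":-1.8,"roll":0},
    {"x":0,"y":0.2,"z":-1.8,"roll":0},
    {"x":0,"y":0.2,"z":-1.8,"roll":0}
  ]
}}

```text
time_s: 4.2
tool_pos: [0.5772, 0.3714, 0.0066]
tool_rot: [2.709, 1.591, -0.0]
wrist_force: [-0.2, -0.3, 0.7]
finger_gap: 0.0923
```

Request:
{"op": "servo_tool", "data": {
  "moves": [
    {"x":0,"y":0,"z":0,"roll":0},
    {"x":0,"y":0,"z":0,"roll":0},
    {"x":0,"y":0,"z":0,"roll":0},
    {"x":0,"y":0,"z":0,"roll":0},
    {"x":0,"y":0,"z":0,"roll":0}
  ],
  "jaw": -1,
  "grip_force": 40
}}

```text
time_s: 4.7
tool_pos: [0.5773, 0.3713, 0.0067]
tool_rot: [2.709, 1.591, 0.0]
wrist_force: [-0.3, 0.3, -1.1]
finger_gap: 0.054
```

Request:
{"op": "servo_tool", "data": {
  "moves": [
    {"x":0,"y":0,"z":0,"roll":0},
    {"x":0,"y":0,"z":0,"roll":0},
    {"x":0,"y":0,"z":0,"roll":0}
  ]
}}

```text
time_s: 5.0
tool_pos: [0.5772, 0.3712, 0.0066]
tool_rot: [2.709, 1.591, -0.0]
wrist_force: [-0.6, -0.4, 1.9]
finger_gap: 0.0434
```

Request:
{"op": "servo_tool", "data": {
  "moves": [
    {"x":0,"y":0,"z":4,"roll":0},
    {"x":0,"y":0,"z":9,"roll":0},
    {"x":0,"y":0,"z":13,"roll":0},
    {"x":0,"y":-3,"z":15,"roll":0.1},
    {"x":-1,"y":-7,"z":15,"roll":0.2}
  ]
}}

```text
time_s: 5.5
tool_pos: [0.5701, 0.3024, 0.1611]
tool_rot: [2.529, 1.86, 0.014]
wrist_force: [1.5, -0.2, -2.5]
finger_gap: 0.0436
```

Request:
{"op": "servo_tool", "data": {
  "moves": [
    {"x":-3.8,"y":-23,"z":0,"roll":0.345},
    {"x":-3.8,"y":-23,"z":0,"roll":0.345},
    {"x":-3.8,"y":-23,"z":0,"roll":0.345},
    {"x":-3.8,"y":-23,"z":0,"roll":0.345},
    {"x":-3.8,"y":-23,"z":0,"roll":0.345}
  ]
}}

```text
time_s: 6.0
tool_pos: [0.5279, 0.0688, 0.1558]
tool_rot: [-2.182, -2.26, 0.002]
wrist_force: [0.3, 0.4, -3.2]
finger_gap: 0.044
```

Run:
```python
from h import *
t,a=st()
```

```text
t 6.0 pos [0.5279 0.0688 0.1558] jaw 1.6058 gap 0.044 F [ 0.3  0.4 -3.2] tilt [-0.0015 -0.0005] q6 -1.7
```

Request:
{"op": "servo_tool", "data": {
  "moves": [
    {"x":0.1,"y":-2.1,"z":0,"roll":0},
    {"x":0.1,"y":-2.1,"z":-4,"roll":0},
    {"x":0.1,"y":-2.1,"z":-7,"roll":0},
    {"x":0.1,"y":-2.1,"z":-9,"roll":0},
    {"x":0.1,"y":-2.1,"z":-9,"roll":0}
  ]
}}

```text
time_s: 6.5
tool_pos: [0.5266, 0.0507, 0.0627]
tool_rot: [-2.177, -2.256, 0.008]
wrist_force: [-0.7, 0.3, -3.2]
finger_gap: 0.0436
```

Run:
```python
from h import *
t,a=st()
I=[("heel_block",t[0],t[1],t[2]-.0066,a-np.pi/2),("stud",.583,.0493,.04,0)]
snap("side",290,430,160,300,4.3,"pics/g.png",I)
snap("top",250,390,160,280,4.3,"pics/g2.png",I)
```

```text
t 6.5 pos [0.5266 0.0507 0.0627] jaw 1.6066 gap 0.0436 F [-0.7  0.3 -3.2] tilt [-0.0084  0.0012] q6 -1.74
```

View pics/g.png

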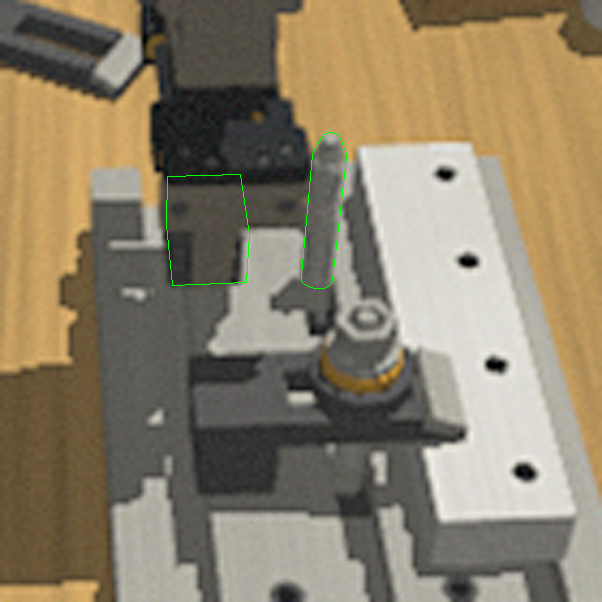

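View pics/g2.png

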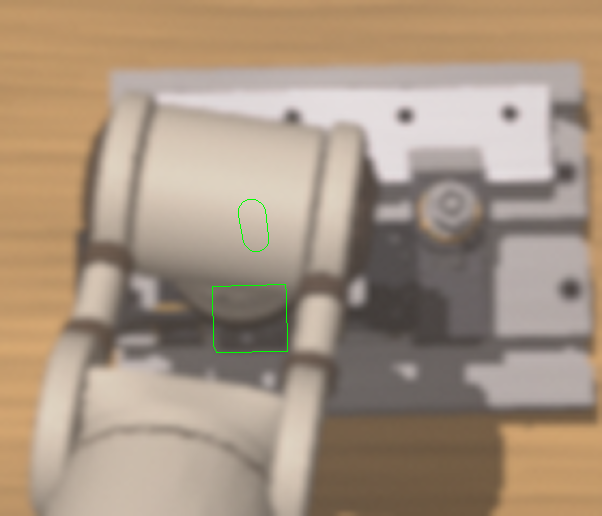

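Request:
{"op": "servo_tool", "data": {
  "moves": [
    {"x":0,"y":-0.1,"z":-0.5,"roll":0},
    {"x":0,"y":-0.1,"z":-0.9,"roll":0},
    {"x":0,"y":-0.1,"z":-1.2,"roll":0},
    {"x":0,"y":-0.1,"z":-1.2,"roll":0},
    {"x":0,"y":-0.1,"z":-1.2,"roll":0}
  ]
}}

```text
time_s: 7.1
tool_pos: [0.5304, 0.0493, 0.0547]
tool_rot: [2.181, 2.261, 0.0]
wrist_force: [0.6, 0.2, -3.1]
finger_gap: 0.0441
```

Request:
{"op": "servo_tool", "data": {
  "moves": [
    {"x":-0.2,"y":-0.2,"z":-0.3,"roll":0},
    {"x":-0.2,"y":-0.2,"z":-0.5,"roll":0},
    {"x":-0.2,"y":-0.2,"z":-0.7,"roll":0},
    {"x":-0.2,"y":-0.2,"z":-0.8,"roll":0},
    {"x":-0.2,"y":-0.2,"z":-0.8,"roll":0}
  ]
}}

```text
time_s: 7.6
tool_pos: [0.5283, 0.0473, 0.0466]
tool_rot: [-2.181, -2.261, 0.0]
wrist_force: [-0.5, 0.5, -3.2]
finger_gap: 0.0438
```

Request:
{"op": "servo_tool", "data": {
  "moves": [
    {"x":0,"y":0,"z":-0.05,"roll":0},
    {"x":0,"y":0,"z":-0.1,"roll":0},
    {"x":0,"y":0,"z":-0.1,"roll":0}
  ]
}}

```text
time_s: 7.9
tool_pos: [0.5284, 0.0473, 0.0465]
tool_rot: [2.181, 2.262, -0.0]
wrist_force: [-4.1, 0.3, 5.9]
finger_gap: 0.0439
```

Request:
{"op": "servo_tool", "data": {
  "moves": [
    {"x":0,"y":0,"z":0,"roll":0},
    {"x":0,"y":0,"z":0,"roll":0},
    {"x":0,"y":0,"z":0,"roll":0},
    {"x":0,"y":0,"z":0,"roll":0}
  ],
  "jaw": 0.5
}}

```text
time_s: 8.3
tool_pos: [0.5285, 0.0473, 0.0456]
tool_rot: [2.181, 2.261, 0.0]
wrist_force: [-0.1, 0.5, 0.3]
finger_gap: 0.0688
```

Request:
{"op": "servo_tool", "data": {
  "moves": [
    {"x":0,"y":0,"z":2,"roll":0},
    {"x":0,"y":0,"z":5,"roll":0},
    {"x":0,"y":0,"z":9,"roll":0},
    {"x":0,"y":0,"z":13,"roll":0},
    {"x":0,"y":4,"z":15,"roll":0}
  ]
}}

```text
time_s: 8.8
tool_pos: [0.5307, 0.0846, 0.1998]
tool_rot: [2.182, 2.251, 0.005]
wrist_force: [1.6, 0.7, -0.1]
finger_gap: 0.0689
```

Request:
{"op": "servo_tool", "data": {
  "moves": [
    {"x":-8,"y":20,"z":0,"roll":-0.53},
    {"x":-8,"y":20,"z":0,"roll":-0.53},
    {"x":-8,"y":20,"z":0,"roll":-0.53},
    {"x":-8,"y":20,"z":0,"roll":-0.53},
    {"x":-8,"y":20,"z":0,"roll":-0.53}
  ]
}}

```text
time_s: 9.3
tool_pos: [0.4467, 0.29, 0.1956]
tool_rot: [-2.697, -1.61, -0.001]
wrist_force: [0.2, 0.0, -0.1]
finger_gap: 0.0691
```

Run:
```python
from h import *
import pickle
t,a=st()
I=[("heel_block",.5284,.0473,.04,.0365),("stud",.583,.0493,.04,0)]
p=snap("side",290,430,160,300,4.3,"pics/i.png",I)
q=snap("top",190,390,160,280,4,"pics/i2.png",I+[("strap",.445,.293,0,-.494)])
for n,P in (("side",p),("top",q)):
    for o in outline_of("heel_block",P):
        ys,xs=np.nonzero(o["pixels"]);print(n,o["confidence"],o["location"],o["pixels"].sum())
        if abs(back(P,o["location"],.06)[0]-.53)<.03:print(fit("heel_block",[(P,o["pixels"])],[.528,.047,.04],.04))
```

```text
t 9.3 pos [0.4467 0.29   0.1956] jaw 1.0763 gap 0.0691 F [ 0.2  0.  -0.1] tilt [-0.0001  0.0008] q6 -0.73
side 0.67 [335.5, 219.6] 426
(array([0.52726085, 0.04591134, 0.03265589]), np.float64(0.059978693181818185))
top 0.52 [311.3, 233.4] 244
(array([0.52621822, 0.04757048, 0.02095563]), np.float64(0.06299407114624506))
```

View pics/i.png

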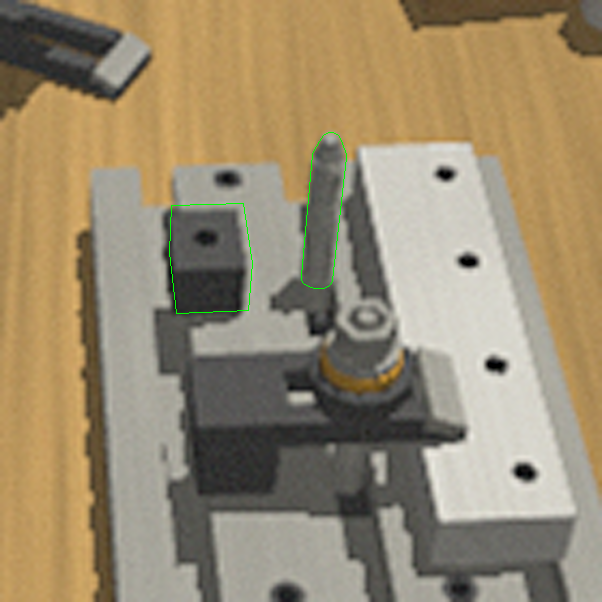

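View pics/i2.png

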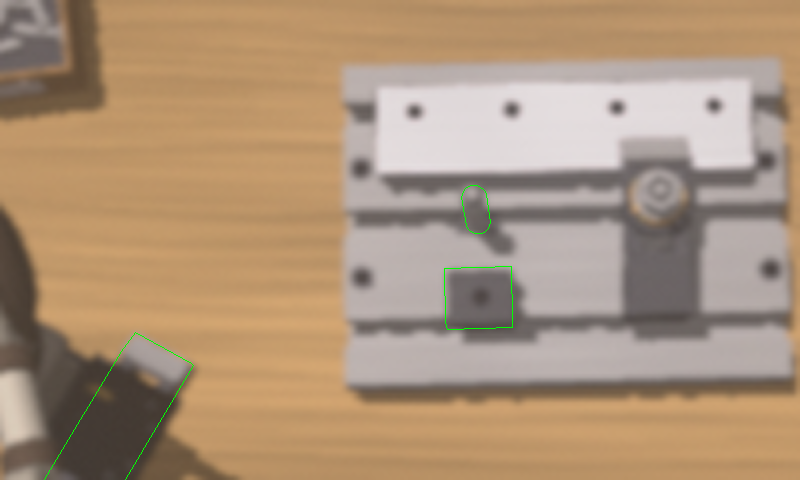

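Run:
```python
from h import *
import pickle
T,out=pickle.load(open("s.pkl","rb"))
p=T["top"];m=out[("top","strap")][1][0]
r=cv2.boxPoints(cv2.minAreaRect(hullmask(m)))
for c in r: print(np.round(back(p,c,.01)[:2],3))
c=np.array([.4406,.2954]);d=np.array([np.cos(1.077),np.sin(1.077)]);n=np.array([-d[1],d[0]])
for s in(-.0345,-.053): 
  for w in(-.012,.012): print("finger",np.round(c+d*s+n*w,3))
```

```text
[0.359 0.241]
[0.374 0.211]
[0.296 0.17 ]
[0.281 0.2  ]
finger [0.435 0.259]
finger [0.414 0.271]
finger [0.426 0.243]
finger [0.405 0.254]
```

Request:
{"op": "servo_tool", "data": {
  "moves": [
    {"x":-0.6,"y":0.5,"z":-4,"roll":0},
    {"x":-0.6,"y":0.5,"z":-9,"roll":0},
    {"x":-0.6,"y":0.5,"z":-13,"roll":0},
    {"x":-0.6,"y":0.5,"z":-16,"roll":0},
    {"x":-0.6,"y":0.5,"z":-16,"roll":0}
  ]
}}

```text
time_s: 10.0
tool_pos: [0.4391, 0.2894, 0.0311]
tool_rot: [-2.697, -1.608, 0.015]
wrist_force: [-0.2, -0.4, 0.4]
finger_gap: 0.0686
```

Request:
{"op": "servo_tool", "data": {
  "moves": [
    {"x":0,"y":0,"z":0,"roll":0},
    {"x":0,"y":0,"z":0,"roll":0}
  ]
}}

```text
time_s: 10.2
tool_pos: [0.4445, 0.2924, 0.038]
tool_rot: [2.697, 1.609, 0.006]
wrist_force: [0.5, -0.3, 0.0]
finger_gap: 0.0688
```

Run:
```python
from h import *
t,a=st()
I=[("strap",.445,.293,0,-.494)]
p=snap("side",230,370,100,220,5,"pics/j.png",I,[t])
```

```text
t 10.2 pos [0.4445 0.2924 0.038 ] jaw 1.0761 gap 0.0688 F [ 0.5 -0.3  0. ] tilt [0.0039 0.0013] q6 -0.72
```

View pics/j.png

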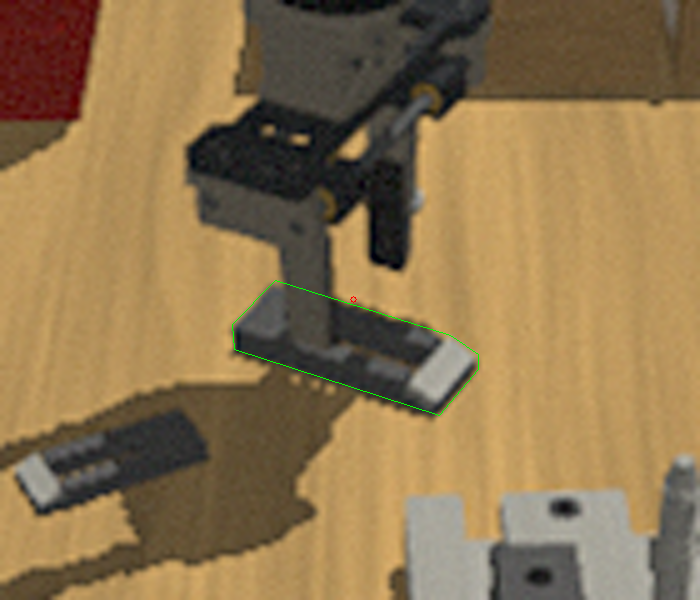

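Request:
{"op": "servo_tool", "data": {
  "moves": [
    {"x":-0.3,"y":0.2,"z":-1,"roll":0},
    {"x":-0.3,"y":0.2,"z":-2,"roll":0},
    {"x":-0.3,"y":0.2,"z":-2.5,"roll":0},
    {"x":-0.3,"y":0.2,"z":-2.5,"roll":0},
    {"x":-0.3,"y":0.2,"z":-2.5,"roll":0}
  ]
}}

```text
time_s: 10.75
tool_pos: [0.4391, 0.2943, 0.0104]
tool_rot: [-2.697, -1.611, 0.001]
wrist_force: [-0.2, 0.2, 0.0]
finger_gap: 0.0686
```

Request:
{"op": "servo_tool", "data": {
  "moves": [
    {"x":0.1,"y":0.1,"z":-0.3,"roll":0},
    {"x":0.1,"y":0.1,"z":-0.6,"roll":0},
    {"x":0.1,"y":0.1,"z":-0.6,"roll":0},
    {"x":0.1,"y":0.1,"z":-0.6,"roll":0}
  ]
}}

```text
time_s: 11.15
tool_pos: [0.4402, 0.2953, 0.0045]
tool_rot: [-2.697, -1.611, 0.0]
wrist_force: [-0.2, 0.2, 0.5]
finger_gap: 0.0689
```

Request:
{"op": "servo_tool", "data": {
  "moves": [
    {"x":0,"y":0,"z":0,"roll":0},
    {"x":0,"y":0,"z":0,"roll":0},
    {"x":0,"y":0,"z":0,"roll":0},
    {"x":0,"y":0,"z":0,"roll":0},
    {"x":0,"y":0,"z":0,"roll":0}
  ],
  "jaw": -1,
  "grip_force": 50
}}

```text
time_s: 11.65
tool_pos: [0.4406, 0.2955, 0.0048]
tool_rot: [-2.697, -1.611, -0.001]
wrist_force: [1.3, 0.9, -0.8]
finger_gap: 0.0427
```

Request:
{"op": "servo_tool", "data": {
  "moves": [
    {"x":0,"y":0,"z":0,"roll":0},
    {"x":0,"y":0,"z":0,"roll":0}
  ]
}}

```text
time_s: 11.85
tool_pos: [0.4406, 0.2955, 0.0048]
tool_rot: [-2.697, -1.611, -0.001]
wrist_force: [0.2, 2.8, -1.0]
finger_gap: 0.0436
```

Request:
{"op": "servo_tool", "data": {
  "moves": [
    {"x":0,"y":0,"z":2,"roll":0},
    {"x":0,"y":0,"z":6,"roll":0},
    {"x":0,"y":0,"z":10,"roll":0},
    {"x":0,"y":0,"z":14,"roll":0},
    {"x":2,"y":-3,"z":17,"roll":0.1}
  ]
}}

```text
time_s: 12.35
tool_pos: [0.4578, 0.2672, 0.1755]
tool_rot: [-2.606, -1.751, 0.003]
wrist_force: [1.8, -1.1, -7.1]
finger_gap: 0.0435
```

Request:
{"op": "servo_tool", "data": {
  "moves": [
    {"x":2,"y":-4,"z":1,"roll":0.1},
    {"x":4,"y":-8,"z":1,"roll":0.2},
    {"x":6,"y":-12,"z":1,"roll":0.3},
    {"x":8,"y":-15,"z":1,"roll":0.4},
    {"x":9.5,"y":-18,"z":1,"roll":0.43}
  ]
}}

```text
time_s: 12.85
tool_pos: [0.5544, 0.0834, 0.1825]
tool_rot: [-2.177, -2.261, 0.005]
wrist_force: [0.4, 0.4, -6.3]
finger_gap: 0.0434
```

Request:
{"op": "servo_tool", "data": {
  "moves": [
    {"x":0.5,"y":-2,"z":0,"roll":0},
    {"x":0.8,"y":-3.6,"z":0,"roll":0},
    {"x":0.8,"y":-3.6,"z":0,"roll":0},
    {"x":0.8,"y":-3.6,"z":0,"roll":0},
    {"x":0.8,"y":-3.6,"z":0,"roll":0}
  ]
}}

```text
time_s: 13.35
tool_pos: [0.5626, 0.0504, 0.1841]
tool_rot: [-2.179, -2.262, 0.001]
wrist_force: [-0.6, -0.3, -7.6]
finger_gap: 0.0433
```

Run:
```python
from h import *
t,a=st()
c=np.array([np.cos(a-np.pi/2),np.sin(a-np.pi/2)])
I=[("stud",.583,.0493,.04,0),("strap",t[0]+.005*c[0],t[1]+.005*c[1],t[2]-.0048,a-np.pi/2)]
p=snap("side",300,440,100,240,4.3,"pics/k.png",I)
q=snap("top",240,380,150,270,5,"pics/k2.png",I)
```

```text
t 13.35 pos [0.5626 0.0504 0.1841] jaw 1.6081 gap 0.0433 F [-0.6 -0.3 -7.6] tilt [-0.0012  0.0006] q6 -1.73
```

View pics/k.png

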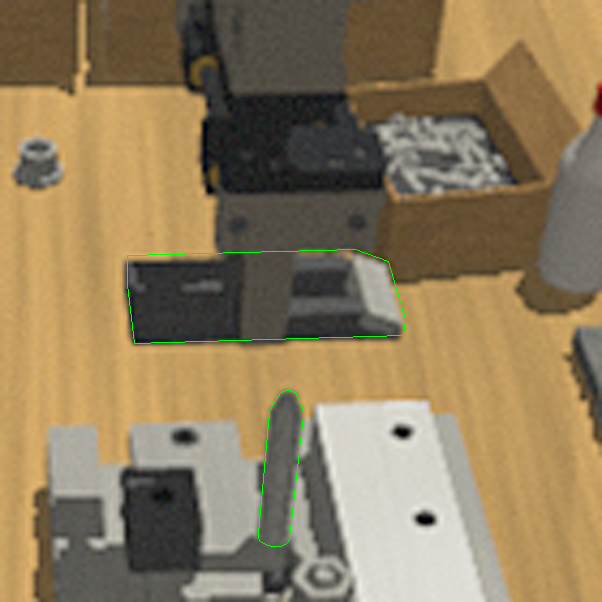

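View pics/k2.png

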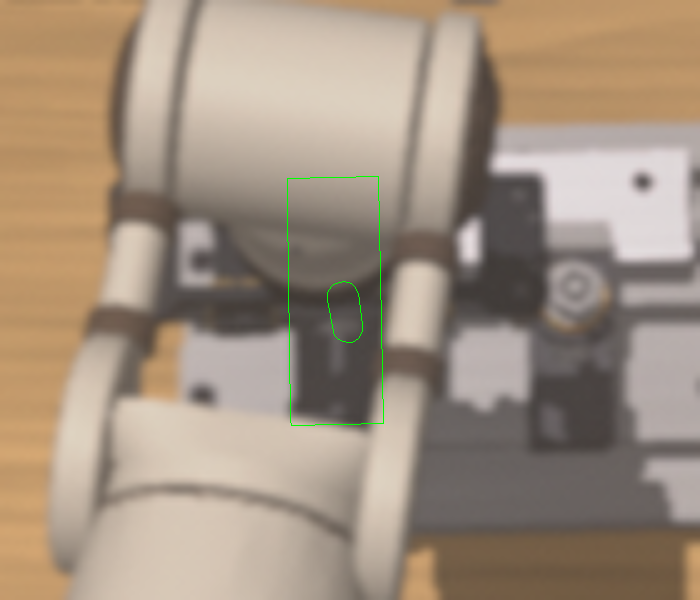

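Request:
{"op": "servo_tool", "data": {
  "moves": [
    {"x":0.1,"y":-0.1,"z":0,"roll":0},
    {"x":0.1,"y":-0.1,"z":-1,"roll":0},
    {"x":0.1,"y":-0.1,"z":-2,"roll":0},
    {"x":0.1,"y":-0.1,"z":-3,"roll":0},
    {"x":0.1,"y":-0.1,"z":-3,"roll":0}
  ]
}}

```text
time_s: 13.95
tool_pos: [0.5624, 0.0485, 0.1517]
tool_rot: [-2.178, -2.258, 0.005]
wrist_force: [-0.1, -0.5, -6.5]
finger_gap: 0.0437
```

Request:
{"op": "servo_tool", "data": {
  "moves": [
    {"x":0,"y":0,"z":0,"roll":0},
    {"x":0,"y":0,"z":0,"roll":0}
  ]
}}

```text
time_s: 14.15
tool_pos: [0.5646, 0.0482, 0.155]
tool_rot: [2.18, 2.261, 0.001]
wrist_force: [0.8, -0.4, -6.5]
finger_gap: 0.0431
```

Run:
```python
from h import *
t,a=st()
c=np.array([np.cos(a-np.pi/2),np.sin(a-np.pi/2)])
I=[("stud",.583,.0498,.04,0),("strap",t[0]+.005*c[0],t[1]+.005*c[1],t[2]-.0048,a-np.pi/2)]
p=snap("side",310,410,140,230,7,"pics/l.png",I)
for o in outline_of("strap",p):
    print(o["confidence"],o["location"],o["pixels"].sum())
    if o["location"][0]>320: print(fit("strap",[(p,o["pixels"])],[t[0],t[1],.03],t[2]-.0048))
```

```text
t 14.15 pos [0.5646 0.0482 0.155 ] jaw 1.607 gap 0.0431 F [ 0.8 -0.4 -6.5] tilt [ 0.0008 -0.0001] q6 -1.73
0.85 [251.5, 192.6] 406
```

View pics/l.png

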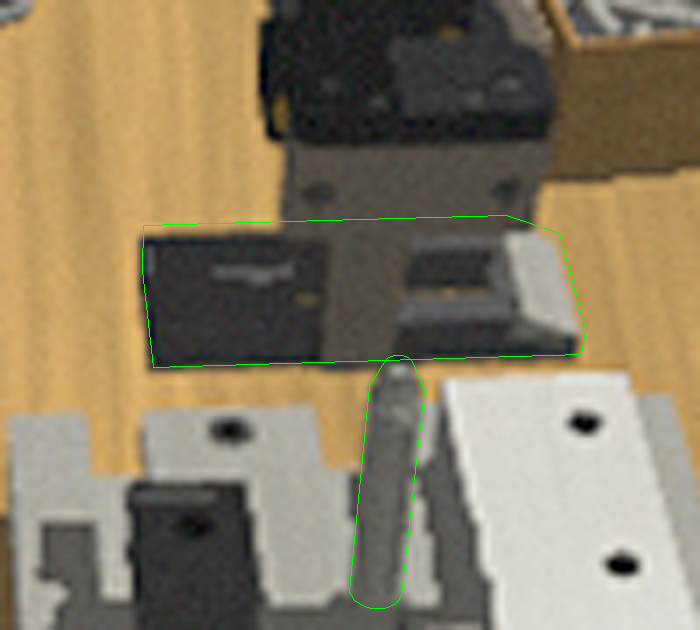

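Request:
{"op": "servo_tool", "data": {
  "moves": [
    {"x":0,"y":0.1,"z":-0.5,"roll":0},
    {"x":0,"y":0.1,"z":-1,"roll":0},
    {"x":0,"y":0.1,"z":-1.5,"roll":0},
    {"x":0,"y":0.1,"z":-2,"roll":0},
    {"x":0,"y":0.1,"z":-2,"roll":0}
  ]
}}

```text
time_s: 14.75
tool_pos: [0.5634, 0.0494, 0.1333]
tool_rot: [-2.18, -2.26, 0.002]
wrist_force: [0.9, -0.1, -6.1]
finger_gap: 0.0436
```

Request:
{"op": "servo_tool", "data": {
  "moves": [
    {"x":0,"y":0,"z":-0.4,"roll":0},
    {"x":0,"y":0,"z":-0.8,"roll":0},
    {"x":0,"y":0,"z":-1.2,"roll":0},
    {"x":0,"y":0,"z":-1.2,"roll":0},
    {"x":0,"y":0,"z":-1.2,"roll":0}
  ]
}}

```text
time_s: 15.25
tool_pos: [0.5639, 0.0496, 0.1222]
tool_rot: [-2.18, -2.261, 0.0]
wrist_force: [0.0, 1.6, -6.3]
finger_gap: 0.043
```

Run:
```python
from h import *
t,a=st()
c=np.array([np.cos(a-np.pi/2),np.sin(a-np.pi/2)])
I=[("stud",.583,.0498,.04,0),("strap",t[0]+.005*c[0],t[1]+.005*c[1],t[2]-.0048,a-np.pi/2)]
p=snap("side",310,410,150,240,7,"pics/m.png",[I[1]])
```

```text
t 15.25 pos [0.5639 0.0496 0.1222] jaw 1.6071 gap 0.043 F [ 0.   1.6 -6.3] tilt [-0.001   0.0005] q6 -1.73
```

View pics/m.png

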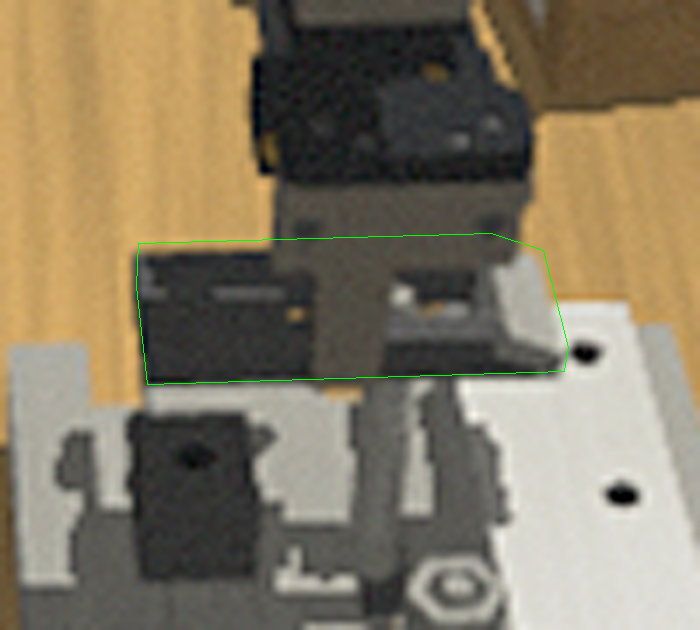

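Request:
{"op": "servo_tool", "data": {
  "moves": [
    {"x":0,"y":0,"z":-0.4,"roll":0},
    {"x":0,"y":0,"z":-0.8,"roll":0},
    {"x":0,"y":0,"z":-1.2,"roll":0},
    {"x":0,"y":0,"z":-1.2,"roll":0},
    {"x":0,"y":0,"z":-1.2,"roll":0}
  ]
}}

```text
time_s: 15.8
tool_pos: [0.564, 0.0496, 0.11]
tool_rot: [-2.18, -2.261, -0.0]
wrist_force: [1.7, 4.2, -8.1]
finger_gap: 0.0432
```

Request:
{"op": "servo_tool", "data": {
  "moves": [
    {"x":0,"y":0.1,"z":0,"roll":0},
    {"x":0,"y":0.1,"z":0,"roll":0},
    {"x":0,"y":0.1,"z":0,"roll":0}
  ]
}}

```text
time_s: 16.1
tool_pos: [0.5642, 0.0498, 0.1107]
tool_rot: [2.181, 2.261, -0.001]
wrist_force: [0.2, 0.5, -6.4]
finger_gap: 0.0433
```

Request:
{"op": "servo_tool", "data": {
  "moves": [
    {"x":0,"y":0.1,"z":-0.4,"roll":0},
    {"x":0,"y":0.1,"z":-0.8,"roll":0},
    {"x":0,"y":0.1,"z":-1.2,"roll":0},
    {"x":0,"y":0.1,"z":-1.2,"roll":0},
    {"x":0,"y":0.1,"z":-1.2,"roll":0}
  ]
}}

```text
time_s: 16.6
tool_pos: [0.5641, 0.0513, 0.0984]
tool_rot: [-2.181, -2.261, 0.001]
wrist_force: [1.4, -0.4, -6.4]
finger_gap: 0.0433
```

Request:
{"op": "servo_tool", "data": {
  "moves": [
    {"x":0,"y":0,"z":-0.4,"roll":0},
    {"x":0,"y":0,"z":-0.8,"roll":0},
    {"x":0,"y":0,"z":-1.2,"roll":0},
    {"x":0,"y":0,"z":-1.6,"roll":0},
    {"x":0,"y":0,"z":-1.6,"roll":0}
  ]
}}

```text
time_s: 17.1
tool_pos: [0.5636, 0.0514, 0.0816]
tool_rot: [-2.18, -2.26, 0.002]
wrist_force: [0.3, -0.6, -5.2]
finger_gap: 0.0434
```

Request:
{"op": "servo_tool", "data": {
  "moves": [
    {"x":0,"y":0,"z":-0.1,"roll":0},
    {"x":0,"y":0,"z":-0.2,"roll":0},
    {"x":0,"y":0,"z":-0.3,"roll":0},
    {"x":0,"y":0,"z":-0.4,"roll":0},
    {"x":0,"y":0,"z":-0.4,"roll":0}
  ]
}}

```text
time_s: 17.6
tool_pos: [0.5642, 0.0513, 0.0784]
tool_rot: [-2.181, -2.261, 0.0]
wrist_force: [-0.1, 0.4, -6.2]
finger_gap: 0.0431
```

Request:
{"op": "servo_tool", "data": {
  "moves": [
    {"x":0,"y":0,"z":-0.1,"roll":0},
    {"x":0,"y":0,"z":-0.1,"roll":0},
    {"x":0,"y":0,"z":-0.15,"roll":0},
    {"x":0,"y":0,"z":-0.15,"roll":0}
  ]
}}

```text
time_s: 18.0
tool_pos: [0.5643, 0.0513, 0.0771]
tool_rot: [-2.181, -2.261, 0.0]
wrist_force: [0.1, 0.3, -5.7]
finger_gap: 0.0434
```

Request:
{"op": "servo_tool", "data": {
  "moves": [
    {"x":0,"y":0,"z":-0.05,"roll":0},
    {"x":0,"y":0,"z":-0.1,"roll":0},
    {"x":0,"y":0,"z":-0.1,"roll":0}
  ]
}}

```text
time_s: 18.3
tool_pos: [0.5644, 0.0513, 0.0768]
tool_rot: [2.181, 2.261, 0.0]
wrist_force: [-3.0, 0.0, 1.0]
finger_gap: 0.0436
```

Request:
{"op": "servo_tool", "data": {
  "moves": [
    {"x":0,"y":0,"z":0,"roll":0},
    {"x":0,"y":0,"z":0,"roll":0},
    {"x":0,"y":0,"z":0,"roll":0},
    {"x":0,"y":0,"z":0,"roll":0}
  ],
  "jaw": 0.4
}}

```text
time_s: 18.7
tool_pos: [0.5647, 0.0512, 0.0764]
tool_rot: [2.18, 2.261, 0.001]
wrist_force: [0.4, 0.1, -0.3]
finger_gap: 0.0642
```

Request:
{"op": "servo_tool", "data": {
  "moves": [
    {"x":0,"y":0,"z":1,"roll":0},
    {"x":0,"y":0,"z":4,"roll":0},
    {"x":0,"y":0,"z":8,"roll":0},
    {"x":0,"y":0,"z":12,"roll":0},
    {"x":-3,"y":-3,"z":13,"roll":0}
  ]
}}

```text
time_s: 19.2
tool_pos: [0.5388, 0.0221, 0.213]
tool_rot: [2.17, 2.258, 0.012]
wrist_force: [0.9, -1.0, 0.6]
finger_gap: 0.0646
```

Request:
{"op": "servo_tool", "data": {
  "moves": [
    {"x":-10,"y":-22,"z":0,"roll":0},
    {"x":-10,"y":-22,"z":0,"roll":0},
    {"x":-10,"y":-22,"z":0,"roll":0},
    {"x":-10,"y":-22,"z":0,"roll":0},
    {"x":-10,"y":-22,"z":0,"roll":0}
  ]
}}

```text
time_s: 19.7
tool_pos: [0.4332, -0.2008, 0.2072]
tool_rot: [2.18, 2.259, -0.0]
wrist_force: [1.2, 1.0, -0.0]
finger_gap: 0.0647
```

Run:
```python
from h import *
t,a=st()
I=[("strap",.5693,.0515,.072,.0365),("cone_seat",.439,-.2986,0,0)]
p=snap("side",300,440,160,280,5,"pics/n.png",I)
q=snap("top",270,460,160,300,4,"pics/n2.png",I)
for n,P in (("side",p),("top",q)):
    for o in outline_of("strap",P):
        print(n,round(o["confidence"],2),np.round(o["location"]),o["pixels"].sum())
        w=back(P,o["location"],.08)
        if abs(w[0]-.57)<.03 and abs(w[1]-.05)<.03:print(fit("strap",[(P,o["pixels"])],[.57,.051,.04],.072))
```

```text
t 19.7 pos [ 0.4332 -0.2008  0.2072] jaw 1.6063 gap 0.0647 F [ 1.2  1.  -0. ] tilt [ 0.0013 -0.0014] q6 -2.29
side 0.74 [246. 194.] 254
side 0.72 [355. 286.] 7010
top 0.66 [253. 304.] 391
top 0.63 [330. 224.] 5385
```

View pics/n.png

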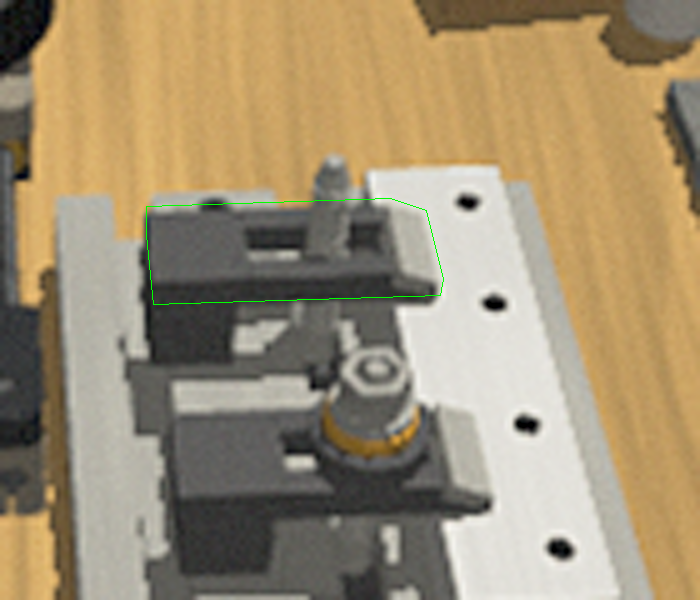

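View pics/n2.png

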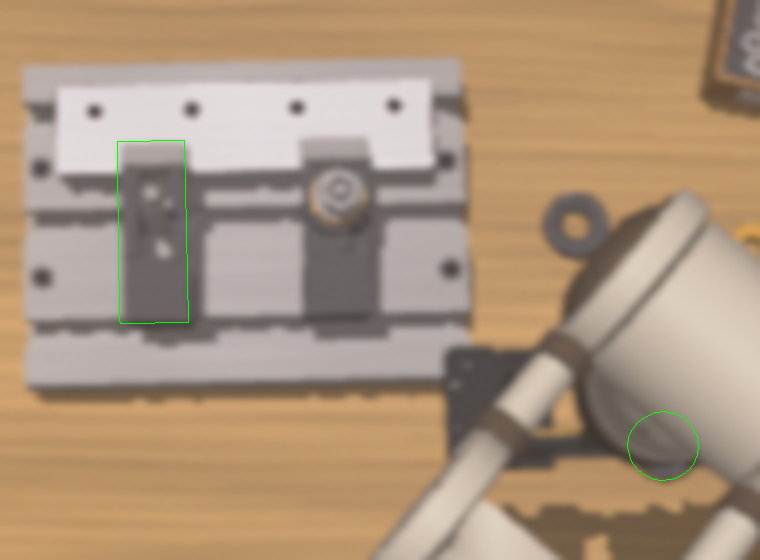

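Request:
{"op": "servo_tool", "data": {
  "moves": [
    {"x":0.3,"y":-4,"z":0,"roll":0},
    {"x":0.6,"y":-8,"z":-3,"roll":0},
    {"x":0.6,"y":-9.8,"z":-7,"roll":0},
    {"x":0.6,"y":-9.8,"z":-11,"roll":0},
    {"x":0.6,"y":-9.8,"z":-14,"roll":0}
  ]
}}

```text
time_s: 20.4
tool_pos: [0.4405, -0.2949, 0.0638]
tool_rot: [-2.178, -2.261, -0.001]
wrist_force: [-0.3, 0.4, -0.6]
finger_gap: 0.064
```

Request:
{"op": "servo_tool", "data": {
  "moves": [
    {"x":0,"y":0,"z":-1,"roll":0},
    {"x":0,"y":0,"z":-2,"roll":0},
    {"x":0,"y":0,"z":-2,"roll":0},
    {"x":0,"y":0,"z":-2,"roll":0}
  ]
}}

```text
time_s: 20.8
tool_pos: [0.4415, -0.2972, 0.0477]
tool_rot: [2.178, 2.26, -0.0]
wrist_force: [-0.6, -0.4, 0.8]
finger_gap: 0.0646
```

Run:
```python
from h import *
t,a=st()
I=[("cone_seat",.439,-.2986,0,0)]
p=snap("side",230,370,300,440,4.3,"pics/o.png",I,[t])
```

```text
t 20.8 pos [ 0.4415 -0.2972  0.0477] jaw 1.6078 gap 0.0646 F [-0.6 -0.4  0.8] tilt [ 0.0019 -0.002 ] q6 -2.43
```

View pics/o.png

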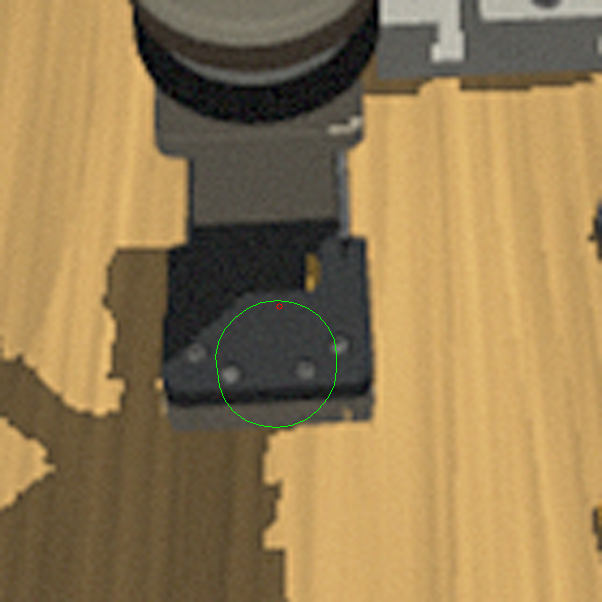

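Request:
{"op": "servo_tool", "data": {
  "moves": [
    {"x":-0.2,"y":-0.1,"z":-1.5,"roll":0},
    {"x":-0.2,"y":-0.1,"z":-3,"roll":0},
    {"x":-0.2,"y":-0.1,"z":-3.8,"roll":0},
    {"x":-0.2,"y":-0.1,"z":-4.1,"roll":0},
    {"x":-0.2,"y":-0.1,"z":-4.1,"roll":0}
  ]
}}

```text
time_s: 21.35
tool_pos: [0.4381, -0.2975, 0.0048]
tool_rot: [-2.18, -2.261, -0.0]
wrist_force: [1.0, 0.5, 0.3]
finger_gap: 0.0646
```

Request:
{"op": "servo_tool", "data": {
  "moves": [
    {"x":0,"y":0,"z":0,"roll":0},
    {"x":0,"y":0,"z":0,"roll":0}
  ]
}}

```text
time_s: 21.55
tool_pos: [0.4387, -0.2981, 0.0057]
tool_rot: [2.18, 2.26, -0.0]
wrist_force: [-0.2, 0.1, 1.3]
finger_gap: 0.0645
```

Request:
{"op": "servo_tool", "data": {
  "moves": [
    {"x":0.1,"y":0,"z":-0.2,"roll":0},
    {"x":0.1,"y":0,"z":-0.2,"roll":0},
    {"x":0.1,"y":0,"z":-0.2,"roll":0}
  ]
}}

```text
time_s: 21.85
tool_pos: [0.4393, -0.2977, 0.0031]
tool_rot: [-2.181, -2.261, -0.0]
wrist_force: [0.4, 0.1, 0.3]
finger_gap: 0.0643
```

Request:
{"op": "servo_tool", "data": {
  "moves": [
    {"x":0,"y":0,"z":0,"roll":0},
    {"x":0,"y":0,"z":0,"roll":0},
    {"x":0,"y":0,"z":0,"roll":0},
    {"x":0,"y":0,"z":0,"roll":0},
    {"x":0,"y":0,"z":0,"roll":0}
  ],
  "jaw": -1,
  "grip_force": 20
}}

```text
time_s: 22.35
tool_pos: [0.4393, -0.2977, 0.0031]
tool_rot: [-2.181, -2.261, -0.0]
wrist_force: [0.0, 0.6, 1.1]
finger_gap: 0.0452
```

Request:
{"op": "servo_tool", "data": {
  "moves": [
    {"x":0,"y":0,"z":0,"roll":0},
    {"x":0,"y":0,"z":0,"roll":0}
  ]
}}

```text
time_s: 22.55
tool_pos: [0.4393, -0.2977, 0.0031]
tool_rot: [-2.181, -2.261, -0.0]
wrist_force: [0.5, -0.3, 0.1]
finger_gap: 0.0456
```

Request:
{"op": "servo_tool", "data": {
  "moves": [
    {"x":0,"y":0,"z":3,"roll":0},
    {"x":0,"y":0,"z":7,"roll":0},
    {"x":0,"y":0,"z":12,"roll":0},
    {"x":0,"y":1,"z":16,"roll":0},
    {"x":1,"y":4,"z":18,"roll":0}
  ]
}}

```text
time_s: 23.05
tool_pos: [0.4502, -0.2604, 0.1875]
tool_rot: [2.179, 2.253, -0.001]
wrist_force: [0.9, -0.6, -1.2]
finger_gap: 0.0454
```

Request:
{"op": "servo_tool", "data": {
  "moves": [
    {"x":2,"y":4,"z":0,"roll":0},
    {"x":4,"y":8.5,"z":0,"roll":0},
    {"x":6,"y":13,"z":0,"roll":0},
    {"x":8,"y":17,"z":0,"roll":0},
    {"x":10,"y":21,"z":0,"roll":0}
  ]
}}

```text
time_s: 23.55
tool_pos: [0.5496, -0.0458, 0.1829]
tool_rot: [-2.181, -2.261, 0.0]
wrist_force: [0.6, -0.9, -1.7]
finger_gap: 0.0453
```

Request:
{"op": "servo_tool", "data": {
  "moves": [
    {"x":1.5,"y":4,"z":0,"roll":0},
    {"x":2.5,"y":7,"z":0,"roll":0},
    {"x":3.3,"y":9.5,"z":0,"roll":0},
    {"x":3.3,"y":9.7,"z":0,"roll":0},
    {"x":3.3,"y":9.7,"z":0,"roll":0}
  ]
}}

```text
time_s: 24.05
tool_pos: [0.5819, 0.0495, 0.1826]
tool_rot: [-2.179, -2.262, 0.002]
wrist_force: [-0.4, -0.7, -1.0]
finger_gap: 0.0453
```

Run:
```python
from h import *
t,a=st()
I=[("stud",.583,.0498,.04,0),("cone_seat",t[0],t[1],t[2]-.0031,0)]
p=snap("side",310,430,100,220,5,"pics/q.png",I)
for o in outline_of("cone_seat",p):
    print(o["confidence"],o["location"])
```

```text
t 24.05 pos [0.5819 0.0495 0.1826] jaw 1.6083 gap 0.0453 F [-0.4 -0.7 -1. ] tilt [-0.001  -0.0004] q6 -1.73
0.63 [381.0, 347.6]
0.49 [361.1, 167.5]
```

View pics/q.png

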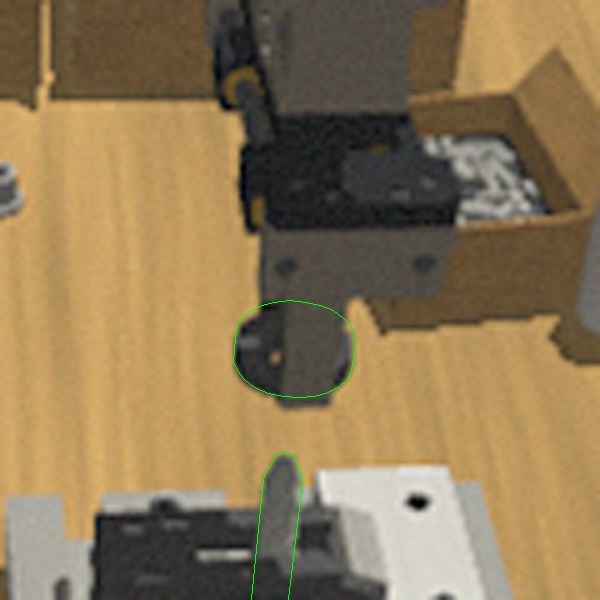

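Request:
{"op": "servo_tool", "data": {
  "moves": [
    {"x":0.15,"y":0.15,"z":-1,"roll":0},
    {"x":0.15,"y":0.15,"z":-2,"roll":0},
    {"x":0.15,"y":0.15,"z":-3,"roll":0},
    {"x":0.15,"y":0.15,"z":-4,"roll":0},
    {"x":0.15,"y":0.15,"z":-4,"roll":0}
  ]
}}

```text
time_s: 24.65
tool_pos: [0.5822, 0.0508, 0.1406]
tool_rot: [-2.179, -2.259, 0.004]
wrist_force: [-0.7, 0.5, -0.8]
finger_gap: 0.0452
```

Request:
{"op": "servo_tool", "data": {
  "moves": [
    {"x":0,"y":0,"z":0,"roll":0},
    {"x":0,"y":0,"z":0,"roll":0}
  ]
}}

```text
time_s: 24.85
tool_pos: [0.5842, 0.0508, 0.1436]
tool_rot: [2.18, 2.261, 0.001]
wrist_force: [0.5, 0.6, -0.9]
finger_gap: 0.0453
```

Run:
```python
from h import *
t,a=st()
I=[("stud",.5835,.0498,.04,0),("cone_seat",t[0],t[1],t[2]-.0031,0)]
p=snap("side",330,400,140,220,8,"pics/r.png",I)
```

```text
t 24.85 pos [0.5842 0.0508 0.1436] jaw 1.6071 gap 0.0453 F [ 0.5  0.6 -0.9] tilt [ 0.001  -0.0001] q6 -1.73
```

View pics/r.png

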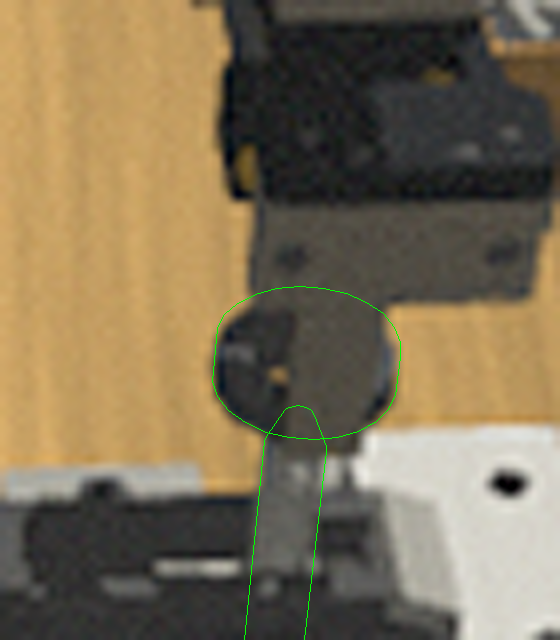

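Request:
{"op": "servo_tool", "data": {
  "moves": [
    {"x":-0.05,"y":0,"z":-0.4,"roll":0},
    {"x":-0.05,"y":0,"z":-0.8,"roll":0},
    {"x":-0.05,"y":0,"z":-1.2,"roll":0},
    {"x":-0.05,"y":0,"z":-1.5,"roll":0},
    {"x":-0.05,"y":0,"z":-1.5,"roll":0}
  ]
}}

```text
time_s: 25.4
tool_pos: [0.5828, 0.0509, 0.1273]
tool_rot: [-2.18, -2.261, 0.001]
wrist_force: [-0.4, -1.1, -1.2]
finger_gap: 0.0455
```

Request:
{"op": "servo_tool", "data": {
  "moves": [
    {"x":0,"y":0,"z":-0.2,"roll":0},
    {"x":0,"y":0,"z":-0.4,"roll":0},
    {"x":0,"y":0,"z":-0.4,"roll":0},
    {"x":0,"y":0,"z":-0.4,"roll":0}
  ]
}}

```text
time_s: 25.8
tool_pos: [0.5833, 0.0508, 0.1241]
tool_rot: [-2.181, -2.261, 0.0]
wrist_force: [0.6, 0.3, -1.9]
finger_gap: 0.0455
```

Request:
{"op": "servo_tool", "data": {
  "moves": [
    {"x":0,"y":0,"z":-0.2,"roll":0},
    {"x":0,"y":0,"z":-0.4,"roll":0},
    {"x":0,"y":0,"z":-0.6,"roll":0},
    {"x":0,"y":0,"z":-0.6,"roll":0},
    {"x":0,"y":0,"z":-0.6,"roll":0}
  ]
}}

```text
time_s: 26.3
tool_pos: [0.5832, 0.0509, 0.1179]
tool_rot: [-2.181, -2.261, 0.0]
wrist_force: [-0.9, 0.4, -0.9]
finger_gap: 0.0449
```

Past the taper with no contact; continuing.

Request:
{"op": "servo_tool", "data": {
  "moves": [
    {"x":0,"y":0,"z":-0.4,"roll":0},
    {"x":0,"y":0,"z":-0.8,"roll":0},
    {"x":0,"y":0,"z":-1.2,"roll":0},
    {"x":0,"y":0,"z":-1.2,"roll":0},
    {"x":0,"y":0,"z":-1.2,"roll":0}
  ]
}}

```text
time_s: 26.8
tool_pos: [0.583, 0.0509, 0.1057]
tool_rot: [-2.18, -2.261, 0.001]
wrist_force: [0.1, 0.7, -1.7]
finger_gap: 0.0453
```

Request:
{"op": "servo_tool", "data": {
  "moves": [
    {"x":0,"y":0,"z":-0.3,"roll":0},
    {"x":0,"y":0,"z":-0.6,"roll":0},
    {"x":0,"y":0,"z":-0.9,"roll":0},
    {"x":0,"y":0,"z":-1.1,"roll":0},
    {"x":0,"y":0,"z":-1.1,"roll":0}
  ]
}}

```text
time_s: 27.3
tool_pos: [0.583, 0.0509, 0.0946]
tool_rot: [-2.18, -2.261, 0.0]
wrist_force: [0.1, 1.3, -2.0]
finger_gap: 0.0452
```

Request:
{"op": "servo_tool", "data": {
  "moves": [
    {"x":0,"y":0,"z":-0.2,"roll":0},
    {"x":0,"y":0,"z":-0.3,"roll":0},
    {"x":0,"y":0,"z":-0.35,"roll":0},
    {"x":0,"y":0,"z":-0.35,"roll":0}
  ]
}}

```text
time_s: 27.7
tool_pos: [0.5833, 0.0508, 0.0916]
tool_rot: [-2.181, -2.261, -0.0]
wrist_force: [0.3, 1.4, -1.8]
finger_gap: 0.0453
```

Request:
{"op": "servo_tool", "data": {
  "moves": [
    {"x":0,"y":0,"z":-0.05,"roll":0},
    {"x":0,"y":0,"z":-0.1,"roll":0},
    {"x":0,"y":0,"z":-0.1,"roll":0}
  ]
}}

```text
time_s: 28.0
tool_pos: [0.5834, 0.0508, 0.0911]
tool_rot: [2.181, 2.261, 0.0]
wrist_force: [-2.3, 1.0, 3.3]
finger_gap: 0.0452
```

Request:
{"op": "servo_tool", "data": {
  "moves": [
    {"x":0,"y":0,"z":0,"roll":0},
    {"x":0,"y":0,"z":0,"roll":0},
    {"x":0,"y":0,"z":0,"roll":0},
    {"x":0,"y":0,"z":0,"roll":0}
  ],
  "jaw": 0.4
}}

```text
time_s: 28.4
tool_pos: [0.5832, 0.0507, 0.0904]
tool_rot: [-2.181, -2.261, 0.0]
wrist_force: [0.7, -0.6, -0.2]
finger_gap: 0.0643
```

Request:
{"op": "servo_tool", "data": {
  "moves": [
    {"x":0,"y":0,"z":1,"roll":0},
    {"x":0,"y":0,"z":4,"roll":0},
    {"x":0,"y":0,"z":8,"roll":0},
    {"x":0,"y":0,"z":11,"roll":0},
    {"x":0,"y":-3,"z":12,"roll":0}
  ]
}}

```text
time_s: 28.9
tool_pos: [0.5855, 0.0226, 0.2161]
tool_rot: [2.172, 2.261, 0.008]
wrist_force: [0.3, -1.1, 0.8]
finger_gap: 0.0644
```

Request:
{"op": "servo_tool", "data": {
  "moves": [
    {"x":0,"y":-4,"z":0,"roll":0},
    {"x":0,"y":-9,"z":0,"roll":0},
    {"x":0,"y":-14,"z":0,"roll":0},
    {"x":0,"y":-19,"z":0,"roll":0},
    {"x":-0.3,"y":-24,"z":0,"roll":0}
  ]
}}

```text
time_s: 29.4
tool_pos: [0.5803, -0.2212, 0.2116]
tool_rot: [2.18, 2.261, 0.001]
wrist_force: [0.9, -0.0, 0.6]
finger_gap: 0.0645
```

Run:
```python
from h import *
t,a=st()
I=[("cone_seat",.5834,.0508,.088,0),("ball_washer",.576,-.3615,0,0)]
p=snap("side",310,450,180,300,5,"pics/u.png",I)
for o in outline_of("ball_washer",p):
    print(o["confidence"],o["location"])
    if o["location"][1]>380: print(fit("ball_washer",[(p,o["pixels"])],[.576,-.3615],0,False))
q=snap("top",270,470,160,280,4,"pics/u2.png",I)
```

```text
t 29.4 pos [ 0.5803 -0.2212  0.2116] jaw 1.6071 gap 0.0645 F [ 0.9 -0.   0.6] tilt [ 0.0012 -0.0006] q6 -2.17
0.71 [381.9, 416.7]
(array([ 0.57506998, -0.36140232]), np.float64(0.07460488505747126))
```

View pics/u.png

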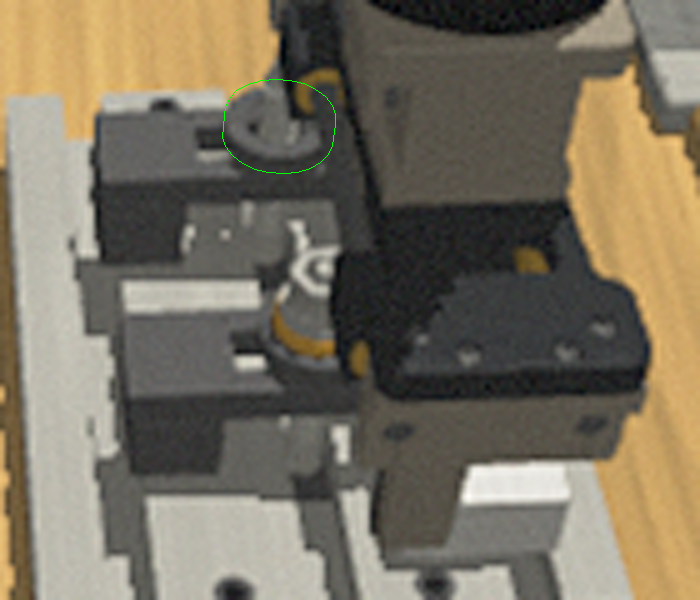

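View pics/u2.png

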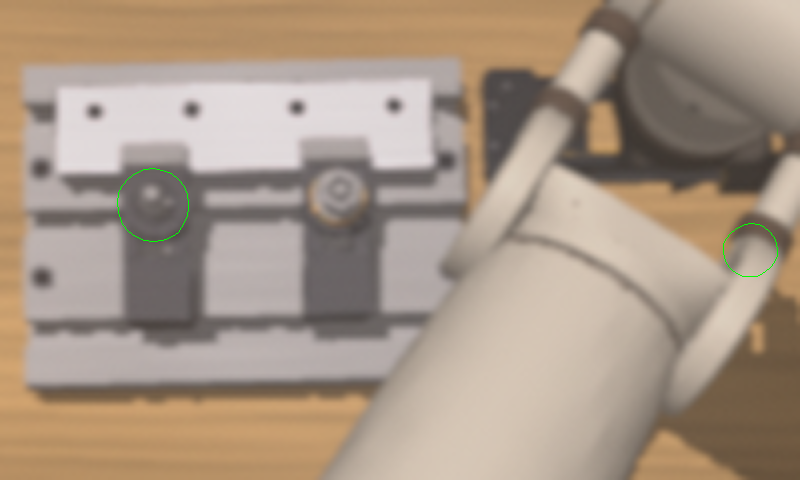

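Request:
{"op": "servo_tool", "data": {
  "moves": [
    {"x":-0.3,"y":-5,"z":0,"roll":0},
    {"x":-0.5,"y":-10,"z":-3,"roll":0},
    {"x":-0.5,"y":-14,"z":-7,"roll":0},
    {"x":-0.5,"y":-14,"z":-12,"roll":0},
    {"x":-0.5,"y":-14,"z":-16,"roll":0}
  ]
}}

```text
time_s: 30.05
tool_pos: [0.5763, -0.3599, 0.0514]
tool_rot: [2.179, 2.258, 0.001]
wrist_force: [0.9, -0.0, -0.4]
finger_gap: 0.0643
```

Request:
{"op": "servo_tool", "data": {
  "moves": [
    {"x":0,"y":0,"z":-1,"roll":0},
    {"x":0,"y":0,"z":-2,"roll":0},
    {"x":0,"y":0,"z":-2,"roll":0},
    {"x":0,"y":0,"z":-2,"roll":0},
    {"x":0,"y":0,"z":-2,"roll":0}
  ]
}}

```text
time_s: 30.55
tool_pos: [0.577, -0.36, 0.0346]
tool_rot: [2.177, 2.258, 0.0]
wrist_force: [-0.1, -0.2, 0.4]
finger_gap: 0.064
```

Request:
{"op": "servo_tool", "data": {
  "moves": [
    {"x":-0.1,"y":-0.1,"z":-1,"roll":0},
    {"x":-0.1,"y":-0.1,"z":-2,"roll":0},
    {"x":-0.1,"y":-0.1,"z":-2.6,"roll":0},
    {"x":-0.1,"y":-0.1,"z":-2.8,"roll":0},
    {"x":-0.1,"y":-0.1,"z":-2.8,"roll":0}
  ]
}}

```text
time_s: 31.05
tool_pos: [0.5738, -0.3597, 0.0026]
tool_rot: [-2.18, -2.26, 0.0]
wrist_force: [-0.0, 0.1, 0.9]
finger_gap: 0.0643
```

Request:
{"op": "servo_tool", "data": {
  "moves": [
    {"x":0,"y":0,"z":0,"roll":0},
    {"x":0,"y":0,"z":0,"roll":0}
  ]
}}

```text
time_s: 31.25
tool_pos: [0.5746, -0.3603, 0.0039]
tool_rot: [2.18, 2.261, -0.0]
wrist_force: [-0.7, 0.2, -0.2]
finger_gap: 0.064
```

Run:
```python
from h import *
t,a=st()
I=[("ball_washer",.5757,-.3615,0,0)]
p=snap("side",320,440,330,470,4.3,"pics/v.png",I,[t])
```

```text
t 31.25 pos [ 0.5746 -0.3603  0.0039] jaw 1.6071 gap 0.064 F [-0.7  0.2 -0.2] tilt [ 0.0005 -0.0006] q6 -2.34
```

View pics/v.png

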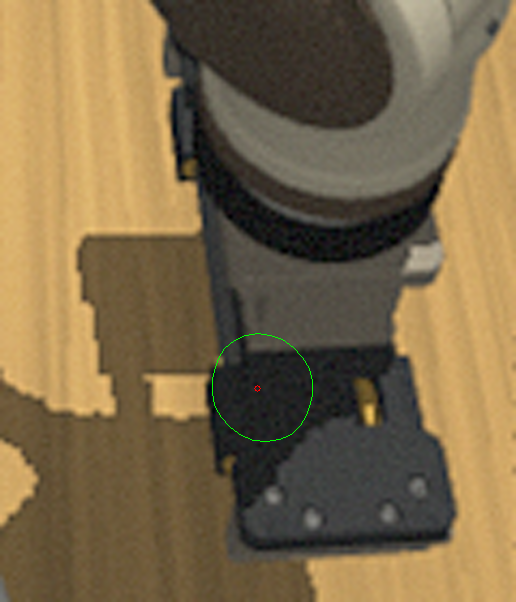

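Request:
{"op": "servo_tool", "data": {
  "moves": [
    {"x":0.1,"y":-0.1,"z":0.15,"roll":0},
    {"x":0.1,"y":-0.1,"z":0.15,"roll":0},
    {"x":0.1,"y":-0.1,"z":0.15,"roll":0}
  ]
}}

```text
time_s: 31.6
tool_pos: [0.5754, -0.3612, 0.0053]
tool_rot: [2.181, 2.261, 0.0]
wrist_force: [0.5, -0.8, -0.2]
finger_gap: 0.0644
```

Request:
{"op": "servo_tool", "data": {
  "moves": [
    {"x":0,"y":0,"z":0,"roll":0},
    {"x":0,"y":0,"z":0,"roll":0},
    {"x":0,"y":0,"z":0,"roll":0},
    {"x":0,"y":0,"z":0,"roll":0},
    {"x":0,"y":0,"z":0,"roll":0}
  ],
  "jaw": -1,
  "grip_force": 20
}}

```text
time_s: 32.1
tool_pos: [0.5753, -0.361, 0.005]
tool_rot: [-2.181, -2.261, -0.0]
wrist_force: [0.8, -0.1, 0.4]
finger_gap: 0.0342
```

Request:
{"op": "servo_tool", "data": {
  "moves": [
    {"x":0,"y":0,"z":0,"roll":0},
    {"x":0,"y":0,"z":0,"roll":0},
    {"x":0,"y":0,"z":0,"roll":0}
  ]
}}

```text
time_s: 32.4
tool_pos: [0.5753, -0.361, 0.005]
tool_rot: [-2.181, -2.261, -0.0]
wrist_force: [0.5, 0.4, -0.4]
finger_gap: 0.034
```

Request:
{"op": "servo_tool", "data": {
  "moves": [
    {"x":0,"y":0,"z":2,"roll":0},
    {"x":0,"y":0,"z":5,"roll":0},
    {"x":0,"y":0,"z":9,"roll":0},
    {"x":0,"y":0,"z":14,"roll":0},
    {"x":0,"y":2,"z":18,"roll":0}
  ]
}}

```text
time_s: 32.9
tool_pos: [0.5753, -0.3432, 0.188]
tool_rot: [2.181, 2.257, -0.001]
wrist_force: [1.2, -0.3, -0.8]
finger_gap: 0.0342
```

Request:
{"op": "servo_tool", "data": {
  "moves": [
    {"x":0,"y":3,"z":1,"roll":0},
    {"x":0,"y":7,"z":1,"roll":0},
    {"x":0,"y":11,"z":1,"roll":0},
    {"x":0,"y":15,"z":1,"roll":0},
    {"x":0,"y":19,"z":1,"roll":0}
  ]
}}

```text
time_s: 33.4
tool_pos: [0.575, -0.1495, 0.195]
tool_rot: [2.181, 2.261, 0.0]
wrist_force: [0.5, -0.3, -0.9]
finger_gap: 0.034
```

Request:
{"op": "servo_tool", "data": {
  "moves": [
    {"x":0.2,"y":5,"z":0,"roll":0},
    {"x":0.4,"y":10,"z":0,"roll":0},
    {"x":0.8,"y":15,"z":0,"roll":0},
    {"x":0.8,"y":19,"z":0,"roll":0},
    {"x":0.8,"y":20,"z":0,"roll":0}
  ]
}}

```text
time_s: 33.9
tool_pos: [0.5828, 0.0529, 0.195]
tool_rot: [-2.175, -2.265, -0.001]
wrist_force: [-0.2, -0.2, -0.5]
finger_gap: 0.0342
```

Run:
```python
from h import *
t,a=st()
I=[("ball_washer",t[0],t[1],t[2]-.005,0),("stud",.5835,.0498,.04,0)]
p=snap("side",310,430,100,220,5,"pics/w.png",I)
```

```text
t 33.9 pos [0.5828 0.0529 0.195 ] jaw 1.6114 gap 0.0342 F [-0.2 -0.2 -0.5] tilt [-0.0002  0.0011] q6 -1.73
```

View pics/w.png

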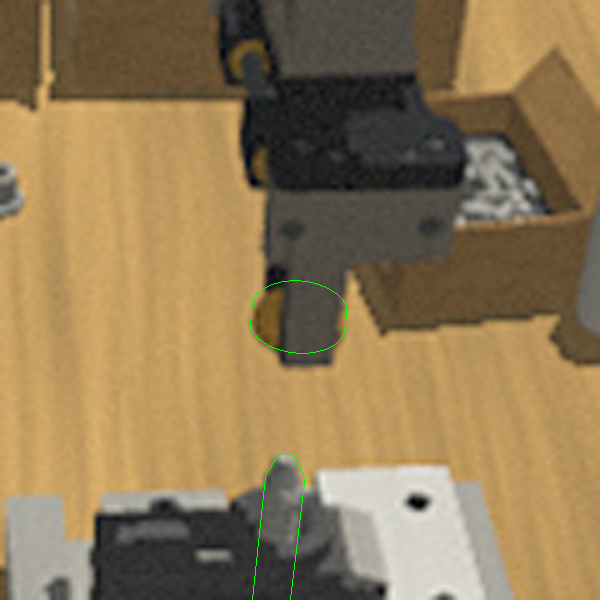

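Request:
{"op": "servo_tool", "data": {
  "moves": [
    {"x":0,"y":-0.1,"z":-1,"roll":0},
    {"x":0,"y":-0.1,"z":-2,"roll":0},
    {"x":0,"y":-0.1,"z":-3,"roll":0},
    {"x":0,"y":-0.1,"z":-4,"roll":0},
    {"x":0,"y":-0.1,"z":-4.5,"roll":0}
  ]
}}

```text
time_s: 34.45
tool_pos: [0.5824, 0.0472, 0.1481]
tool_rot: [-2.181, -2.258, 0.003]
wrist_force: [-0.1, -0.2, -0.5]
finger_gap: 0.0341
```

Request:
{"op": "servo_tool", "data": {
  "moves": [
    {"x":0,"y":0,"z":0,"roll":0},
    {"x":0,"y":0,"z":0,"roll":0},
    {"x":0,"y":0,"z":0,"roll":0}
  ]
}}

```text
time_s: 34.75
tool_pos: [0.5837, 0.0479, 0.1507]
tool_rot: [2.18, 2.261, 0.001]
wrist_force: [-0.2, -0.4, -0.1]
finger_gap: 0.0341
```

Run:
```python
from h import *
t,a=st()
I=[("ball_washer",t[0],t[1],t[2]-.005,0),("stud",.583,.0498,.04,0)]
p=snap("side",330,400,140,220,8,"pics/x.png",I)
```

```text
t 34.75 pos [0.5837 0.0479 0.1507] jaw 1.607 gap 0.0341 F [-0.2 -0.4 -0.1] tilt [ 0.0012 -0.0002] q6 -1.73
```

View pics/x.png

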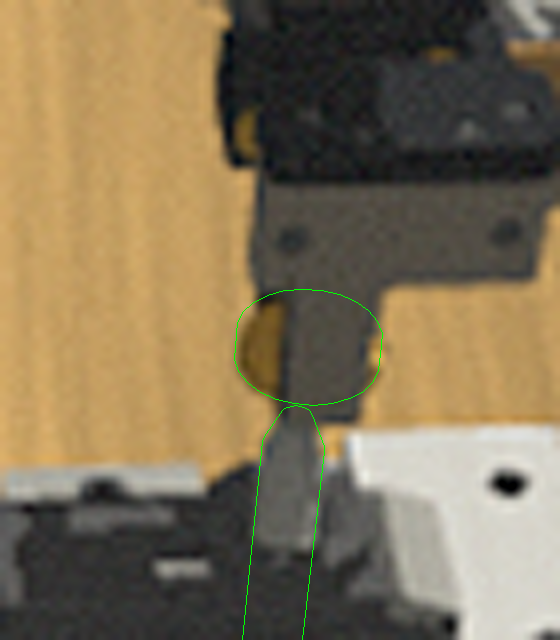

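Request:
{"op": "servo_tool", "data": {
  "moves": [
    {"x":0,"y":0.35,"z":0,"roll":0},
    {"x":0,"y":0.35,"z":-0.4,"roll":0},
    {"x":0,"y":0.35,"z":-0.8,"roll":0},
    {"x":0,"y":0.35,"z":-1.1,"roll":0},
    {"x":0,"y":0.35,"z":-1.1,"roll":0}
  ]
}}

```text
time_s: 35.3
tool_pos: [0.5827, 0.0515, 0.1382]
tool_rot: [-2.18, -2.26, 0.001]
wrist_force: [0.3, -0.7, -1.1]
finger_gap: 0.0345
```

Request:
{"op": "servo_tool", "data": {
  "moves": [
    {"x":0,"y":0,"z":-0.3,"roll":0},
    {"x":0,"y":0,"z":-0.6,"roll":0},
    {"x":0,"y":0,"z":-0.8,"roll":0},
    {"x":0,"y":0,"z":-0.8,"roll":0},
    {"x":0,"y":0,"z":-0.8,"roll":0}
  ]
}}

```text
time_s: 35.8
tool_pos: [0.5833, 0.0514, 0.131]
tool_rot: [2.181, 2.261, 0.0]
wrist_force: [0.1, -0.3, -0.5]
finger_gap: 0.0341
```

Request:
{"op": "servo_tool", "data": {
  "moves": [
    {"x":0,"y":0,"z":-0.2,"roll":0},
    {"x":0,"y":0,"z":-0.4,"roll":0},
    {"x":0,"y":0,"z":-0.5,"roll":0},
    {"x":0,"y":0,"z":-0.5,"roll":0}
  ]
}}

```text
time_s: 36.2
tool_pos: [0.5831, 0.0514, 0.1258]
tool_rot: [-2.181, -2.261, 0.0]
wrist_force: [0.3, 0.9, -0.1]
finger_gap: 0.034
```

Request:
{"op": "servo_tool", "data": {
  "moves": [
    {"x":0,"y":0,"z":-0.1,"roll":0},
    {"x":0,"y":0,"z":-0.2,"roll":0},
    {"x":0,"y":0,"z":-0.3,"roll":0},
    {"x":0,"y":0,"z":-0.3,"roll":0}
  ]
}}

```text
time_s: 36.6
tool_pos: [0.5832, 0.0514, 0.1228]
tool_rot: [-2.181, -2.261, 0.0]
wrist_force: [0.4, 0.2, -0.4]
finger_gap: 0.034
```

Free so far (underside 118 mm, just past the taper); on down.

Request:
{"op": "servo_tool", "data": {
  "moves": [
    {"x":0,"y":0,"z":-0.3,"roll":0},
    {"x":0,"y":0,"z":-0.6,"roll":0},
    {"x":0,"y":0,"z":-0.9,"roll":0},
    {"x":0,"y":0,"z":-0.9,"roll":0},
    {"x":0,"y":0,"z":-0.9,"roll":0}
  ]
}}

```text
time_s: 37.1
tool_pos: [0.5832, 0.0514, 0.1138]
tool_rot: [-2.181, -2.261, 0.0]
wrist_force: [0.6, 0.5, -1.2]
finger_gap: 0.0344
```

Request:
{"op": "servo_tool", "data": {
  "moves": [
    {"x":0,"y":0,"z":-0.3,"roll":0},
    {"x":0,"y":0,"z":-0.6,"roll":0},
    {"x":0,"y":0,"z":-0.9,"roll":0},
    {"x":0,"y":0,"z":-0.9,"roll":0},
    {"x":0,"y":0,"z":-0.9,"roll":0}
  ]
}}

```text
time_s: 37.6
tool_pos: [0.5832, 0.0514, 0.1049]
tool_rot: [-2.181, -2.261, 0.0]
wrist_force: [-0.1, -0.5, -0.7]
finger_gap: 0.0344
```

Request:
{"op": "servo_tool", "data": {
  "moves": [
    {"x":0,"y":0,"z":-0.1,"roll":0},
    {"x":0,"y":0,"z":-0.2,"roll":0},
    {"x":0,"y":0,"z":-0.3,"roll":0},
    {"x":0,"y":0,"z":-0.3,"roll":0}
  ]
}}

```text
time_s: 38.0
tool_pos: [0.5832, 0.0514, 0.1019]
tool_rot: [-2.181, -2.261, 0.0]
wrist_force: [0.2, 0.9, -0.7]
finger_gap: 0.0341
```

Request:
{"op": "servo_tool", "data": {
  "moves": [
    {"x":0,"y":0,"z":-0.05,"roll":0},
    {"x":0,"y":0,"z":-0.1,"roll":0},
    {"x":0,"y":0,"z":-0.1,"roll":0}
  ]
}}

```text
time_s: 38.3
tool_pos: [0.5833, 0.0514, 0.101]
tool_rot: [2.181, 2.261, -0.0]
wrist_force: [-0.2, -0.6, -1.6]
finger_gap: 0.0339
```

Request:
{"op": "servo_tool", "data": {
  "moves": [
    {"x":0,"y":0,"z":-0.05,"roll":0},
    {"x":0,"y":0,"z":-0.05,"roll":0}
  ]
}}

```text
time_s: 38.5
tool_pos: [0.5834, 0.0514, 0.1009]
tool_rot: [2.181, 2.261, 0.0]
wrist_force: [-0.9, 0.5, 2.2]
finger_gap: 0.0338
```

Request:
{"op": "servo_tool", "data": {
  "moves": [
    {"x":0,"y":0,"z":0,"roll":0},
    {"x":0,"y":0,"z":0,"roll":0},
    {"x":0,"y":0,"z":0,"roll":0},
    {"x":0,"y":0,"z":0,"roll":0}
  ],
  "jaw": 0.2
}}

```text
time_s: 38.9
tool_pos: [0.5833, 0.0514, 0.1004]
tool_rot: [-2.181, -2.261, 0.0]
wrist_force: [0.5, -0.1, 0.0]
finger_gap: 0.0549
```

Request:
{"op": "servo_tool", "data": {
  "moves": [
    {"x":0,"y":0,"z":1,"roll":0},
    {"x":0,"y":0,"z":3,"roll":0},
    {"x":0,"y":0,"z":7,"roll":0},
    {"x":0,"y":0,"z":11,"roll":0},
    {"x":-3,"y":2,"z":12,"roll":0}
  ]
}}

```text
time_s: 39.4
tool_pos: [0.5578, 0.0696, 0.2272]
tool_rot: [2.177, 2.251, 0.011]
wrist_force: [0.1, 0.2, 1.4]
finger_gap: 0.0549
```

Request:
{"op": "servo_tool", "data": {
  "moves": [
    {"x":-4,"y":3,"z":0,"roll":0},
    {"x":-8,"y":6,"z":0,"roll":0},
    {"x":-11,"y":10,"z":0,"roll":0},
    {"x":-14,"y":14,"z":0,"roll":0},
    {"x":-14,"y":16,"z":0,"roll":0}
  ]
}}

```text
time_s: 39.9
tool_pos: [0.4104, 0.2339, 0.2215]
tool_rot: [-2.177, -2.264, -0.002]
wrist_force: [0.8, -0.4, -0.2]
finger_gap: 0.0552
```

Run:
```python
from h import *
t,a=st()
I=[("cone_seat",.5832,.0512,.088,0),("ball_washer",.5832,.0512,.096,0)]
p=snap("side",320,430,180,280,6,"pics/y.png",[])
p=snap("side",320,430,180,280,6,"pics/y1.png",I)
q=snap("top",270,400,160,260,6,"pics/y2.png",[])
```

```text
t 39.9 pos [0.4104 0.2339 0.2215] jaw 1.6101 gap 0.0552 F [ 0.8 -0.4 -0.2] tilt [0.0004 0.0011] q6 -1.35
```

View pics/y.png

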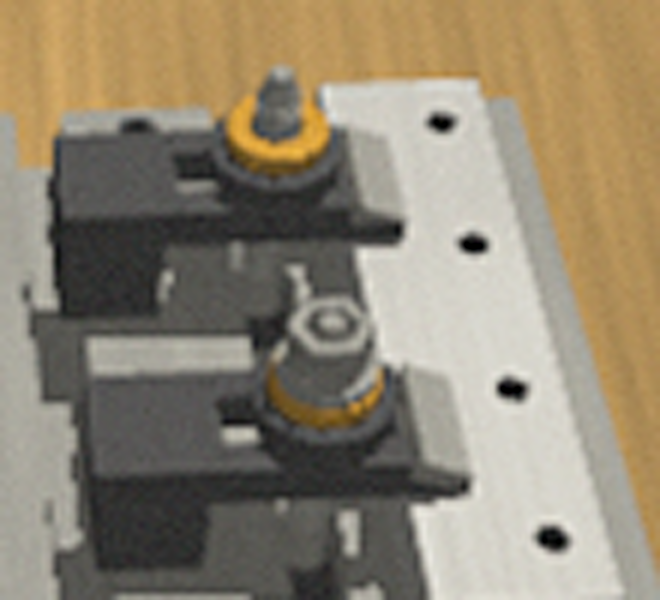

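View pics/y1.png

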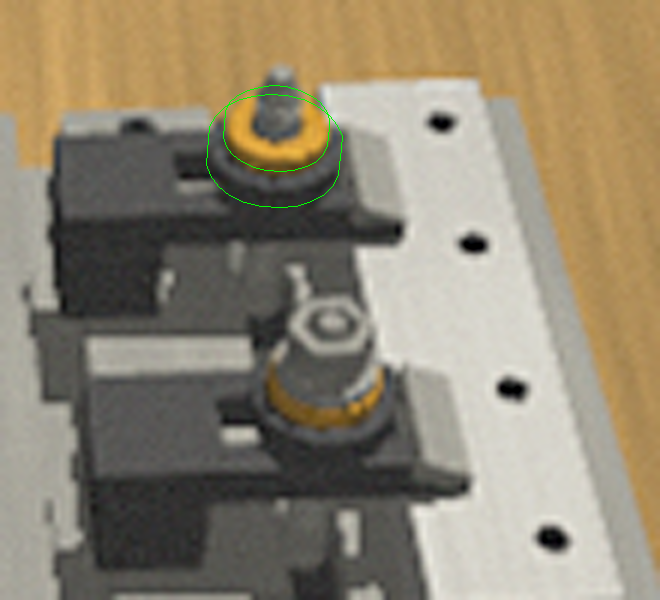

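View pics/y2.png

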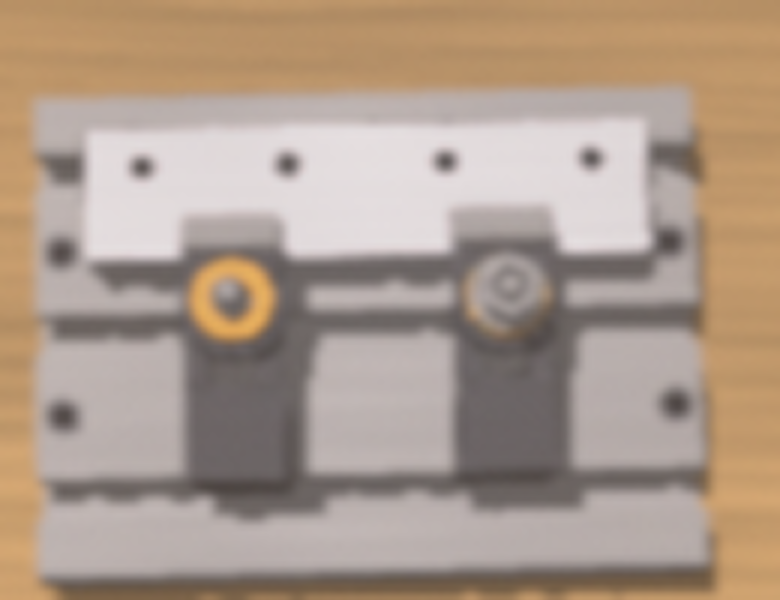

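Request:
{"op": "servo_tool", "data": {
  "moves": [
    {"x":0,"y":0,"z":0,"roll":0},
    {"x":0,"y":0,"z":0,"roll":0},
    {"x":0,"y":0,"z":0,"roll":0}
  ]
}}

```text
time_s: 40.35
tool_pos: [0.4138, 0.2305, 0.2205]
tool_rot: [2.183, 2.259, -0.0]
wrist_force: [-0.2, 0.1, 0.4]
finger_gap: 0.0552
```

Run:
```python
from h import *
st(); print(env.sign_off())
```

```text
t 40.35 pos [0.4138 0.2305 0.2205] jaw 1.6053 gap 0.0552 F [-0.2  0.1  0.4] tilt [-0.0001 -0.0002] q6 -1.35
the job is handed in; nothing more can be done
None
```

The strap clamp on the bare stud is made up and handed in at 40 s of the 96 s allowed; signing off returned no verdict. I placed the heel block behind the stud, set the strap down slowly over it until the wrist force showed light contact, then added the seat nearest the base and the brass washer. The low block was never touched.

**Last checks:** The final side and top pictures show the new stack looking like the finished clamp: strap on bar and block, washer nested in the dish around the stud, and the gripper well clear. The seat and the washer each met contact within a millimetre of the expected height.

**Disagreements:**
- **Side camera:** it read y about 1 to 1.5 mm lower than the arm did, for the heel block. From a light touch on the strap, I took the stud at about 1.5 mm more in y than the pictures gave.
- **Washer grip:** the gap read 34 mm on the 36 mm washer, against readings under 1 mm low on the other parts. The pictures showed the washer centred, so I went on.
- **Strap outline:** the network did not return a usable outline of the strap in place, so I judged its pose from the pictures and the arm's readings.

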